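Lay a drained column in its carrying cradle and snap the keeper over the pair

ROBOT

A 6-joint arm with a two-finger parallel gripper is mounted at the origin on the work surface; the furniture and walls round the work are solid. World frame = base frame: x ahead of the robot, y to its left, z up, the work surface at z = 0. Lengths are in m, angles in rad, forces in N, time in s.
With the tool pointing down it reaches from about 0.3 to 0.775 m from the base axis. Payload 14.6 kg.
Tool frame: the origin (TCP) lies at the very end of the fingers, on their centre line; the grasp point (between the pads) lies 19 mm behind it (ctrl.hold_point_z is the z of the grasp point in the tool frame, in m); z points along the fingers, y is the direction in which the jaws open and shut (so a half turn about z gives the same grasp; the last joint's range is limited). The gripper opens to 94 mm and grips with 3 to 60 N. Pads are 16 mm wide; open, the fingers measure 119 mm over their backs; the gripper's body (75 mm by 177 mm) begins 78 mm behind the grasp point.
Start: joints at [1.214, 0.3, 1.521, -0, 1.321, -0.067], TCP at [0.157, 0.527, 0.205] pointing down, gripper open.
Joint ranges: [-3.03, 3.03], [-0.79, 2.21], [0.23, 2.52], [-1.04, 4.18], [0, 3.07], [-2.55, 2.55]. Speed limits (rad/s): [2.22, 2.22, 2.57, 3.14, 3.14, 3.14].

INTERFACE

Orientations are given as [roll, pitch, yaw] about the fixed x, y, z axes, in that order (R = Rz(yaw) Ry(pitch) Rx(roll)).
In Python, from station import ctrl, cams, hand_in gives the robot as it stands.
- The arm moves only by the tool servo_tool, never from a script. Its argument "rows" is a list of rows, each a list of 7 numbers: the shift along the world's x, y, z in m, then the turn, a rotation vector about the world's x, y, z in rad, then the gripper command: -1 is shut, 1 is fully open, values between are in proportion. A call has exactly 8 rows; each row is the pose to reach, as a shift and turn from the pose measured when the call began; what a row does not reach only later rows make up. A row lasts 1/12 s, in which the tool goes at most 41.7 mm and 7.16 degrees, less where a joint would pass 70% of its speed; a pose out of reach is approached as far as the arm can. A call with a gripper value outside its range is refused whole. The fingers move at their own pace and stop on an object; "newtons" is the grip in N (left out, the last holds). Time passes only in rows, so rows that repeat a pose let the fingers close, or fill a call up. It gives the time, the measured TCP pose, the force and the opening at its end, in the units of the state.
- ctrl.get_obs(): the state, without advancing time (a new reading comes with each control period).
- cams.camera(name): name is "side" or "top" or "wrist"; returns a dict with "image" (480x640x3 uint8, red, green, blue), "depth" (480x640 float32, m along the optical axis (not along the pixel's ray), 0 where there is no reading), "fx", "fy", "cx", "cy" (pixels), "rvec" (rotation vector, rad) and "tvec" (3), from world to camera coordinates, as OpenCV has them; the wrist camera has in their place "hand_eye" (4x4, takes a point from camera to tool coordinates, whose origin is the TCP and whose axes are the flange's). Camera axes: x right, y down, z forward; pixel columns grow to the right and rows downward; lengths in m; the calibration is good to about 2 mm. A picture is of the moment at which its call begins: read the wrist's pose just before it.
- hand_in(): hands the job in, once; it reports no verdict.
Trained networks look in a picture, given as the dict that the camera call returned (one of the last four; its "shot" number tells which), for a name from the list of things; names that differ only in an ending like _2 or _b are one class to them, and where a whole thing is asked for, a point or a joint stands for the part that bears it (a point fixed in the world has none). Each returns a list of dicts, best first, with "p" (0 to 1); they miss things now and then, are a little off and sometimes report something else, mostly with a low value. They report only what shows in the picture. A call takes as long as a camera call. They do not tell look-alikes from the thing itself.
- cams.spot_in(picture, name): "box" ([left, top, right, bottom] as shares, 0 to 1, of the picture: columns of its width, rows of its height, round what is visible of it).
- cams.place_of(picture, name): "at" ([column, row] as shares, 0 to 1, of the picture: columns of its width, rows of its height: a listed point, or the origin of a listed thing).
The state is a dict: "time_s": time; "qpos": joint angles; "joint_vel": joint speeds; "tau": joint torques, N m; "ee_pos": TCP position; "eef_rot": TCP orientation; "force": force on the tool from outside, world axes, zero at the start; "moment": the same for the moment, N m; "grip_width": finger opening in m.
Only numpy, scipy, OpenCV 4.12 (cv2) and the standard library are available. Lean on these libraries where they do the work, as an engineer would, in place of code of your own. Each camera call takes 0.05 s, during which the arm holds its last target.

TASK

Two packed steel columns are to be carried together: one already lies in its V in the carrying cradle, the other still leans on its slanted draining rest. Gently lay the second one in the empty V beside its twin, well centred so that its wide end unions hang outside both cheeks, then set the E-shaped keeper over the pair between the cheeks and press its middle leg down between the two spring jaws until it clicks and stands on the base plate, so that neither column can roll; stop pressing there and let go. Leave the twin in its V and do not push the other things on the desk about.

Things in the scene. Friction and masses are not known exactly. Their poses are not given: they have to be found in the camera images.
- column: Steel column to be laid: smooth round tube 22 mm in diameter, 110 mm between two wider end unions (30 mm across, 22 mm long), then a nipple 8 mm long, 6 mm thick at each end; 170 mm over all, about 0.35 kg. Origin at its middle, on its axis; x along its axis. It starts leaning on the rest at 30 degrees to the desk, +x end high, middle 100 mm above the desk.
- column_twin: The same kind of column, already lying level in the cradle's V on the cradle's +y side. Origin at its middle, on its axis; x along its axis.
- cradle: Fixed cradle: base plate 150 x 136 x 8 mm, low wire handles on its long sides (to y = +-90 mm, 18 mm high), two upright cheeks 12 mm thick at x = +-40 mm (68 mm gap between), tops 49 mm above the desk, each with two 90 degree Vs. Columns lie along x at y = +32 mm (twin) and y = -32 mm (empty), axis 52 mm above the desk. Origin at the centre of its underside; z up.
- empty_v (a point): Where the middle of the column's axis belongs: over the empty V, halfway between the cheeks, 52 mm above the desk; x along the V. Lengthwise the unions leave about 9 mm of play either way.
- rest: Fixed slanted draining rest: base plate 135 x 86 mm, two V saddles (10 mm thick, 48 mm wide) 38 mm either side of the column's middle along the slope, on a narrow spine 16 mm wide whose top is 26 mm below the column's axis; a stop lip at the low end and an empty cup under the low outlet. Origin on the desk under the column's middle; the slope rises at 30 degrees toward +x.
- keeper: Loose grey E-shaped keeper, 36 mm (x) x 106 mm (y) x 101 mm high, 0.12 kg, upright on its three legs. Origin at the centre of its underside, z up. Cross bar 57 to 66 mm up; outer legs 6 mm thick at y = +-50 mm; middle block 34 mm wide, from 27 mm up, and below it a thin leg ending in a round bead 15 mm thick along x. Home: x along the cradle's x (either way round), origin at keeper_home.
- keeper_grip (a point): Middle of the keeper's grip rib, 88 mm above its underside. The rib on top of the cross bar is 36 mm long along the keeper's x, 14 mm thick along y, 66 to 101 mm above the underside.
- keeper_home (a point): Centre of the cradle's base plate top, 8 mm above the desk, where the keeper's underside centre belongs; it then clears the columns by about 2 mm above and 4 mm at the sides. The jaws stand here.
- jaw_left (a joint): Spring jaw at the cradle's middle, +y side, 24 mm long along x; rad, 0 closed, about 0.18 each as a centred bead passes. Noses 23.5 mm above the desk, 10 mm apart. The bead meets them with the keeper about 15 mm above home, resists with about 10 N, is widest 8 mm above home, then is let through; the jaws are closed again about 1 mm above home, where the legs meet the plate.
- jaw_right (a joint): The other jaw, on the cradle's -y side; same reading.
- timer: Bystander: bench timer with a turning knob, 62 x 62 x 43 mm, origin at the centre of its underside.
- amber_bottle: Bystander: brown bottle with a black cap, 58 mm in diameter, 109 mm high, origin at the centre of its underside.
- label_roll: Bystander: white roll of labels, 61 mm in diameter, 40 mm high, origin at the centre of its underside.
- tape_roll: Bystander: roll of tape lying flat, 95 mm in diameter, 24 mm high, origin at the centre of its underside.
Mind the look-alikes: they are no part of the job. Leave any red look-alike of the column_twin alone.

How it is judged:
By the outcome, as a careful person would: the job done as asked, in the order asked, and still so for the second after the job is handed in, with the robot touching nothing.
It also fails if it takes over 51 s, if anything falls off the work surface, if the arm or the gripper's body presses on something with over 40 N, if the wrist force passes 120 N, or if a joint passes its speed limit or range.

## Working session

There is one attempt and no reset: what is moved stays moved. The work goes in short steps, Python scripts to look and compute and a tool call to move; the robot and the scene stay as the last step left them, time stands still between calls to the robot, and variables do not carry over. Pictures are saved under pics/ and viewed, and the job is handed in when it is done.

Besides the shell and the picture viewer there is one more tool, called as name(argument=value, ...), one argument or row to a line, values as JSON. servo_tool: Moves the arm, as the interface text tells. Its arguments: {"type":"object","properties":{"rows":{"type":"array"},"newtons":{"type":"number"}},"required":["rows"]}

```bash
ls; mkdir -p pics; cat > h.py <<'E'
import numpy as np, cv2
from station import ctrl, cams, hand_in
from scipy.spatial.transform import Rotation as R
def shot(name,fn):
    o=ctrl.get_obs(); p=cams.camera(name)
    cv2.imwrite('pics/'+fn,p['image'][:,:,::-1]); return o,p
def cam2w(p,o=None):
    if 'hand_eye' in p:
        T=np.eye(4); T[:3,:3]=R.from_euler('xyz',o['eef_rot']).as_matrix() if len(o['eef_rot'])==3 else None; T[:3,3]=o['ee_pos']
        return T@np.array(p['hand_eye'])
    T=np.eye(4); r=cv2.Rodrigues(np.array(p['rvec'],float))[0]; T[:3,:3]=r.T; T[:3,3]=-r.T@np.array(p['tvec'],float).ravel(); return T
def cloud(p,o=None):
    d=p['depth']; v,u=np.mgrid[0:480,0:640]
    P=np.stack([(u-p['cx'])/p['fx']*d,(v-p['cy'])/p['fy']*d,d],-1)
    T=cam2w(p,o); W=P@T[:3,:3].T+T[:3,3]; W[d<=0]=np.nan; return W
def ray(p,px,o=None):
    T=cam2w(p,o); d=np.array([(px[0]-p['cx'])/p['fx'],(px[1]-p['cy'])/p['fy'],1.]); return T[:3,3],T[:3,:3]@d
def atz(p,px,z,o=None):
    c,d=ray(p,px,o); return c+d*(z-c[2])/d[2]
E
python3 - <<'E'
from h import *
np.set_printoptions(precision=4,suppress=True)
print(ctrl.get_obs(),ctrl.hold_point_z)
for n in ['top','side','wrist']:
    o,p=shot(n,n+'0.png'); W=cloud(p,o)
    print(n,[p[k] for k in('fx','cx','cy')],cam2w(p,o)[:3,3])
    for t in ['column','column_twin','cradle','rest','keeper','keeper_grip','keeper_home','empty_v','timer','amber_bottle','label_roll','tape_roll']:
        for r in cams.place_of(p,t)[:3]:
            u=np.array(r['at'])*[640,480]; 
            iu=np.clip(u.astype(int),0,[639,479])
            print(t,round(r['p'],2),u,W[iu[1],iu[0]])
E
```

```text
pics
{'time_s': 0.0, 'qpos': array([ 1.2144,  0.3005,  1.5216, -0.    ,  1.3207, -0.0666]), 'joint_vel': array([-0.0009, -0.0003, -0.0013,  0.001 ,  0.0013,  0.0006]), 'tau': array([ -0.0018, -53.1808, -35.2733,   0.0707,   0.0245,  -0.0001]), 'ee_pos': array([0.1571, 0.5268, 0.2049]), 'eef_rot': array([-3.1404, -0.0001,  2.8518]), 'force': array([ 0.2943, -0.7776, -0.1657]), 'moment': array([-0.0188,  0.0163, -0.0069]), 'grip_width': 0.0942702984213182} -0.0188
top [598.0312847418579, 319.54465859010503, 236.01030276933653] [0.4565 0.028  1.5831]
column 0.85 [409.6   247.104] [ 0.5285 -0.217   0.1104]
column_twin 0.75 [286.08  319.392] [0.3525 0.0935 0.0195]
column_twin 0.7 [214.72  248.688] [0.5384 0.2717 0.0598]
cradle 0.7 [232.576 246.816] [0.5444 0.23   0.0286]
cradle 0.69 [409.408 247.68 ] [ 0.5285 -0.217   0.1104]
rest 0.77 [405.12  244.608] [ 0.5382 -0.2134  0.0725]
keeper 0.6 [322.304 260.688] [ 0.5012 -0.0016  0.0965]
keeper_grip 0.56 [324.8   255.792] [ 0.5133 -0.0067  0.1036]
keeper_home 0.91 [234.88  248.304] [0.5394 0.2256 0.0233]
keeper_home 0.73 [240. 246.] [0.5476 0.
[... 907 characters left out ...]
[391.68 264.48] [ 0.7699 -0.0668  0.0249]
rest 0.93 [314.176 305.712] [ 0.5326 -0.2149  0.0066]
keeper 0.85 [302.208 260.304] [ 0.5035 -0.0593  0.0407]
keeper 0.46 [300.928 234.72 ] [ 0.4989 -0.0083  0.0988]
keeper_grip 0.73 [302.976 234.816] [ 0.5049 -0.0066  0.0974]
keeper_home 0.58 [312.128 210.192] [0.5453 0.2207 0.0221]
empty_v 0.64 [312.32  307.584] [ 0.5267 -0.2231  0.007 ]
empty_v 0.59 [312.832 201.696] [0.5487 0.2948 0.0075]
timer 0.54 [352.32  256.896] [ 0.6573 -0.0194  0.0192]
amber_bottle 0.59 [393.728 265.824] [ 0.7751 -0.0723  0.0256]
tape_roll 0.62 [312.832 177.12 ] [0.5538 0.4218 0.0246]
wrist [394.72831448016456, 315.39849501465585, 234.18214898153488] [0.0846 0.5488 0.384 ]
```

View pics/top0.png

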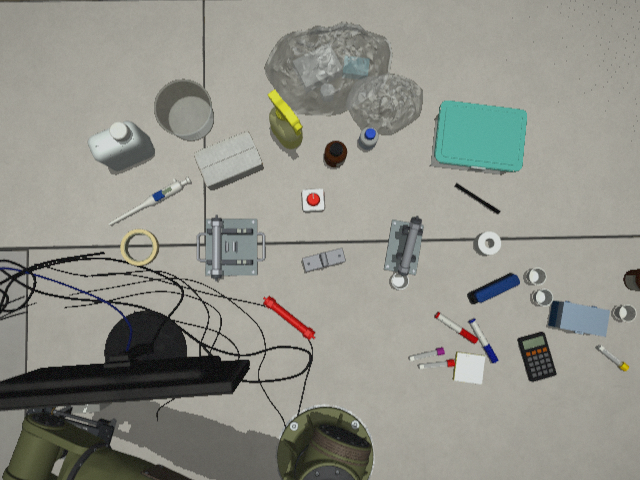

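View pics/side0.png

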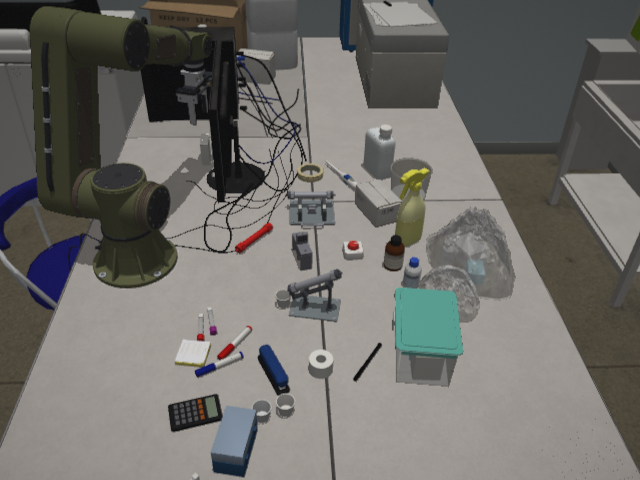

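View pics/wrist0.png

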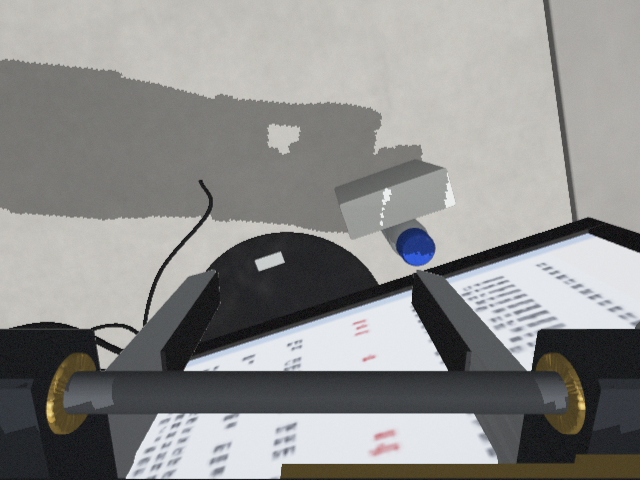

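The top view shows the cradle at about (230,247) with the twin at (217,247). The keeper is at (323,260), the column on its rest at (405,245) and the red look-alike at (290,316). The monitor, around (120,375), stands between the gripper and the work area. I'll measure these.

```bash
cat >> h.py <<'E'
def fitline(P):
    c=np.median(P,0)
    for _ in range(5):
        u,s,vt=np.linalg.svd(P-c,full_matrices=False); d=vt[0]
        r=np.linalg.norm((P-c)-np.outer((P-c)@d,d),axis=1); P=P[r<max(2.5*np.median(r),.004)]; c=P.mean(0)
    return c,d,P
np.set_printoptions(precision=4,suppress=True)
E
python3 - <<'E'
from h import *
for n in ['top','side']:
    o,p=shot(n,n+'1.png'); W=cloud(p,o)
    b=lambda lo,hi:W[np.all((W>lo)&(W<hi),-1)]
    print(n)
    M=b([-0.1,.1,.12],[.5,.75,.8]); M=M[~np.isnan(M[:,0])]
    for z in np.arange(.12,.7,.08):
        m=M[(M[:,2]>z)&(M[:,2]<z+.08)]
        if len(m):print('mon',z,len(m),m.min(0),m.max(0))
    K=b([.44,-.08,.085],[.58,.08,.12]); print('keeper rib',len(K),np.median(K,0),K.min(0),K.max(0))
    K=b([.44,-.08,.05],[.58,.08,.085]); print('keeper bar',len(K),np.median(K,0),K.min(0),K.max(0),cv2.minAreaRect(K[:,:2].astype(np.float32)))
    K=b([.4,.2,.05],[.68,.35,.09]); print('twin',len(K),K.min(0),K.max(0)); c,d,_=fitline(K); print(c,d)
    K=b([.4,.12,.044],[.68,.235,.09]); print('cheek tops',len(K),K.min(0),K.max(0)) 
    K=b([.4,.1,.005],[.68,.35,.016]); print('plate',len(K),cv2.minAreaRect(K[:,:2].astype(np.float32)))
    K=b([.4,-.32,.065],[.68,-.12,.2]); print('col',len(K),K.min(0),K.max(0)); c,d,_=fitline(K); print(c,d,np.degrees(np.arcsin(d[2])),np.degrees(np.arctan2(d[1],d[0])))
    K=b([.4,-.32,.003],[.68,-.12,.012]); print('restplate',len(K),cv2.minAreaRect(K[:,:2].astype(np.float32)))
E
cat > crop.py <<'E'
import cv2,sys
a=cv2.imread('pics/top1.png')
A=cv2.resize(a[205:290,190:270],None,fx=5,fy=5,interpolation=cv2.INTER_CUBIC);B=cv2.resize(a[205:290,385:435],None,fx=5,fy=5,interpolation=cv2.INTER_CUBIC)
cv2.imwrite('pics/crop1.png',cv2.hconcat([A,B]))
a=cv2.imread('pics/side1.png')
cv2.imwrite('pics/crop2.png',cv2.resize(a[180:330,265:365],None,fx=4,fy=4,interpolation=cv2.INTER_CUBIC))
E
python3 crop.py
```

```text
top
mon 0.12 801 [0.2379 0.1826 0.1201] [0.3012 0.67   0.1999]
mon 0.2 1484 [0.1481 0.1827 0.2   ] [0.2939 0.6704 0.2799]
mon 0.28 3772 [0.1272 0.1824 0.28  ] [0.2801 0.6684 0.36  ]
mon 0.36000000000000004 4715 [0.118  0.1827 0.36  ] [0.2775 0.6523 0.4397]
mon 0.44000000000000006 3497 [0.1024 0.3049 0.44  ] [0.2228 0.5791 0.52  ]
mon 0.52 3068 [0.1222 0.2382 0.52  ] [0.2065 0.5113 0.588 ]
keeper rib 85 [ 0.5014 -0.0063  0.0991] [ 0.486  -0.0163  0.0893] [0.5185 0.0032 0.1062]
keeper bar 503 [0.5024 0.0005 0.0657] [ 0.475  -0.0606  0.0563] [0.5294 0.0485 0.0783] ((0.5024803876876831, -0.006056029349565506), (0.035899754613637924, 0.10609782487154007), 12.871790885925293)
twin 676 [0.4546 0.2061 0.05  ] [0.6237 0.2903 0.0738]
[0.5391 0.2665 0.0605] [-0.9999  0.0107  0.0025]
cheek tops 151 [0.4961 0.1783 0.0441] [0.5872 0.2349 0.0571]
plate 2151 ((0.5392714142799377, 0.22423462569713593), (0.2497216761112213, 0.27962133288383484), 89.46861267089844)
col 738 [ 0.4597 -0.2518  0.0652] [ 0.6025 -0.1895  0.1534]
[ 0.5312 -0.2178  0.1098] [-0.8554  0.1757 -0.4873] -29.161051788628917 168.392
[... 802 characters left out ...]
4 -0.0675  0.0501] [0.5334 0.0491 0.0843] ((0.5040140151977539, -0.01011141762137413), (0.03837389498949051, 0.11490661650896072), 13.281784057617188)
twin 301 [0.4559 0.202  0.05  ] [0.6244 0.2821 0.0712]
[0.5403 0.2597 0.0585] [ 1.     -0.0087 -0.0014]
cheek tops 65 [0.4983 0.1678 0.0446] [0.59   0.2348 0.0563]
plate 832 ((0.5278987884521484, 0.21703532338142395), (0.2475341111421585, 0.2700393497943878), 84.97715759277344)
col 670 [ 0.4606 -0.2589  0.0651] [ 0.6043 -0.2007  0.1495]
[ 0.5351 -0.2296  0.1042] [-0.8594  0.1568 -0.4868] -29.12754240153323 169.6605076016137
restplate 1146 ((0.5400550365447998, -0.22102558612823486), (0.19766554236412048, 0.2797306180000305), 89.98655700683594)
```

View pics/crop1.png

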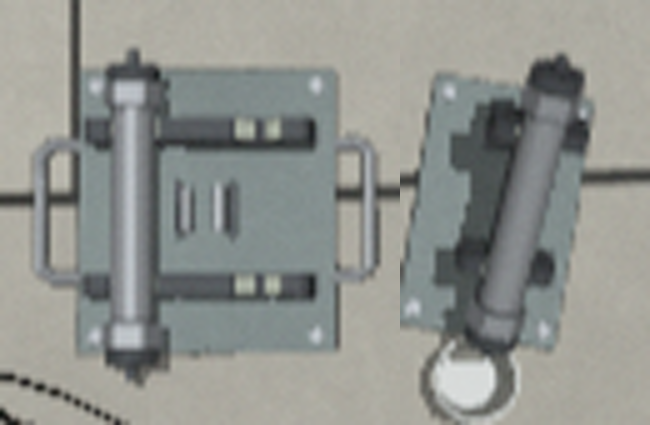

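View pics/crop2.png

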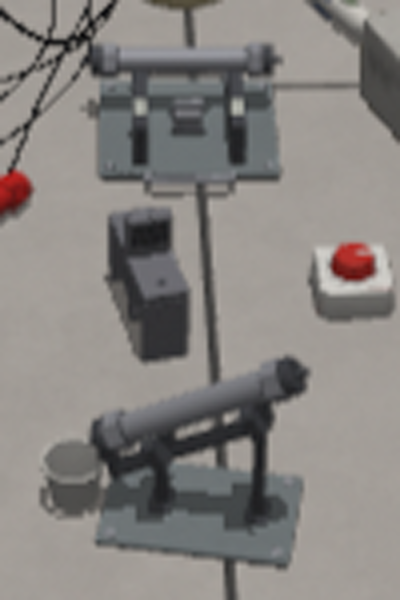

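```bash
python3 - <<'E'
from h import *
for n in ['top','side']:
    o,p=shot(n,n+'2.png'); W=cloud(p,o); np.save(n+'W.npy',W)
    np.savez(n+'p.npz',**{k:np.array(v) for k,v in p.items() })
print(ctrl.get_obs()['time_s'])
W=np.load('topW.npy')
for y in np.arange(.15,.7,.05):
    for x in np.arange(.0,.34,.03):
        m=(W[...,0]>x)&(W[...,0]<x+.03)&(W[...,1]>y)&(W[...,1]<y+.05)
        print('%5.2f'%(W[m][:,2].max() if m.any() else -1),end=' ')
    print(' y',round(y,2))
b=lambda lo,hi:W[np.all((W>lo)&(W<hi),-1)]
K=b([.45,.14,.005],[.63,.31,.0105]); print('plate',len(K),cv2.minAreaRect(K[:,:2].astype(np.float32)),K.min(0),K.max(0))
# cheek tops profile
K=b([.485,.15,.025],[.6,.235,.06])
import collections
for y in np.arange(.15,.235,.005):
    m=K[(K[:,1]>y)&(K[:,1]<y+.005)]
    print(round(y,3),len(m),[ (round(a[0],3),round(a[2],3)) for a in m[:14]])
# twin
for x in np.arange(.45,.63,.01):
    m=(W[...,0]>x)&(W[...,0]<x+.01)&(W[...,1]>.23)&(W[...,1]<.29)&(W[...,2]>.04)
    w=W[m]; 
    if len(w): print('tw',round(x,3),len(w),w[:,1].min(),w[:,1].max(),w[:,2].max(), w[np.argsort(-w[:,2])[:4],1])
E
```

```text
2.15
 0.01  0.01  0.01  0.01  0.01  0.01  0.01  0.41  0.42  0.01  0.01  0.01  y 0.15
 0.01  0.01  0.01  0.01  0.55  0.01  0.01  0.41  0.42  0.36  0.02  0.01  y 0.2
 0.01  0.01  0.01  0.01  0.59  0.01 -1.00  0.42  0.42  0.36  0.02  0.02  y 0.25
 0.01  0.01  0.01  0.01  0.59  0.57 -1.00  0.42  0.42  0.36  0.03  0.02  y 0.3
 0.01  0.01  0.01  0.01  0.58  0.56 -1.00  0.42  0.42  0.36  0.04  0.05  y 0.35
 0.01  0.01  0.01  0.01  0.56  0.56  0.53  0.42  0.42  0.36  0.12  0.07  y 0.4
 0.01  0.01  0.01  0.46  0.55  0.54  0.53  0.50  0.42  0.35  0.12  0.09  y 0.45
 0.01  0.01  0.01  0.51  0.52  0.52  0.52  0.52  0.42  0.02  0.02  0.02  y 0.5
-1.00  0.00  0.00  0.51  0.51  0.51  0.50  0.42  0.42  0.02  0.01  0.01  y 0.55
-1.00 -1.00 -0.01  0.01  0.10  0.35  0.35  0.42  0.41  0.01  0.01  0.01  y 0.6
 0.01 -1.00 -1.00  0.01  0.01 -1.00 -1.00  0.35  0.37  0.01  0.01  0.01  y 0.65
plate 1143 ((0.5384324789047241, 0.22514352202415466), (0.1684773564338684, 0.17487838864326477), 89.50728607177734) [0.4511 0.141  0.005 ] [0.6266 0.3098 0.0105]
0.15 0 []
0.155 0 []
0.16 0 []
0.165 0 []
0.17 0 []
0.175
[... 7899 characters left out ...]
05]
tw 0.56 36 0.2567546647858057 0.2775405321988955 0.06911298944261657 [0.2599 0.2675 0.2651 0.2678]
tw 0.57 60 0.23013239984109296 0.28769730326119514 0.06833453592793814 [0.2675 0.2676 0.2731 0.2631]
tw 0.58 83 0.23215762471431467 0.28774968525800787 0.06793251934451883 [0.2675 0.2575 0.2653 0.2705]
tw 0.59 42 0.25340267455008625 0.27940721222421566 0.0717611402512004 [0.2592 0.2619 0.275  0.2599]
tw 0.6 40 0.2534171332866921 0.2799521313440984 0.07131126440275759 [0.2567 0.2718 0.2593 0.2618]
tw 0.61 27 0.2540695789979545 0.2788922305531251 0.06718070766231587 [0.2648 0.2649 0.2599 0.2729]
tw 0.62 5 0.26428123597117176 0.2691508651770403 0.05657364750688676 [0.2664 0.2692 0.2643 0.267 ]
```

servo_tool(
  rows=[
    [-0.035, 0, 0, 0, 0, 0, 1],
    [-0.06, 0, 0.03, 0, 0, 0, 1],
    [-0.06, 0, 0.07, 0, 0, 0, 1],
    [-0.06, 0, 0.11, 0, 0, 0, 1],
    [-0.06, -0.02, 0.15, 0, 0, 0, 1],
    [-0.06, -0.03, 0.19, 0, 0, 0, 1],
    [-0.06, -0.04, 0.23, 0, 0, 0, 1],
    [-0.06, -0.05, 0.27, 0, 0, 0, 1],
  ],
)

```text
time_s: 2.82
ee_pos: [0.0969, 0.4763, 0.476]
eef_rot: [3.141, -0.0, 2.852]
force: [0.4, -0.5, 0.1]
grip_width: 0.094
```

servo_tool(
  rows=[
    [0.0, -0.015, 0.035, 0, 0, 0, 1],
    [0.01, -0.045, 0.06, 0, 0, 0, 1],
    [0.03, -0.08, 0.065, 0, 0, 0, 1],
    [0.05, -0.115, 0.065, 0, 0, 0, 1],
    [0.07, -0.15, 0.065, 0, 0, 0, 1],
    [0.09, -0.185, 0.065, 0, 0, 0, 1],
    [0.11, -0.22, 0.065, 0, 0, 0, 1],
    [0.13, -0.255, 0.065, 0, 0, 0, 1],
  ],
)

```text
time_s: 3.48
ee_pos: [0.2269, 0.2195, 0.5412]
eef_rot: [3.14, 0.001, 2.853]
force: [0.6, 0.4, 0.2]
grip_width: 0.094
```

servo_tool(
  rows=[
    [0.02, -0.036, 0.0, 0, 0, 0.01, 1],
    [0.04, -0.072, 0.0, 0, 0, 0.02, 1],
    [0.06, -0.108, -0.01, 0, 0, 0.04, 1],
    [0.08, -0.144, -0.02, 0, 0, 0.06, 1],
    [0.1, -0.178, -0.03, 0, 0, 0.08, 1],
    [0.12, -0.21, -0.045, 0, 0, 0.1, 1],
    [0.14, -0.24, -0.065, 0, 0, 0.1, 1],
    [0.16, -0.27, -0.085, 0, 0, 0.1, 1],
  ],
)

```text
time_s: 4.15
ee_pos: [0.3856, -0.0502, 0.4574]
eef_rot: [3.14, 0.002, 2.952]
force: [0.7, 1.1, -0.3]
grip_width: 0.094
```

servo_tool(
  rows=[
    [0.008, -0.022, -0.03, -0.0125, -0.064, 0, 1],
    [0.016, -0.044, -0.06, -0.025, -0.128, 0, 1],
    [0.024, -0.066, -0.09, -0.0375, -0.193, 0, 1],
    [0.032, -0.088, -0.12, -0.05, -0.257, 0, 1],
    [0.041, -0.11, -0.15, -0.0625, -0.321, 0, 1],
    [0.05, -0.132, -0.18, -0.075, -0.385, 0, 1],
    [0.06, -0.15, -0.2, -0.0875, -0.45, 0, 1],
    [0.065, -0.155, -0.207, -0.1, -0.514, 0, 1],
  ],
)

```text
time_s: 4.82
ee_pos: [0.45, -0.2068, 0.2473]
eef_rot: [3.141, 0.525, 2.949]
force: [0.8, 0.0, -0.2]
grip_width: 0.0941
```

```bash
python3 - <<'E'
from h import *
o,p=shot('wrist','w3.png'); W=cloud(p,o); np.save('wW.npy',W)
print(o['ee_pos'],o['eef_rot'],o['qpos'])
for r in cams.place_of(p,'column')[:2]: print(r)
b=lambda lo,hi:W[np.all((W>lo)&(W<hi),-1)]
K=b([.4,-.32,.075],[.68,-.12,.17]); print('col',len(K),K.min(0),K.max(0)); c,d,_=fitline(K); print(c,d,np.degrees(np.arcsin(d[2])),np.degrees(np.arctan2(d[1],d[0])))
E
```

```text
[ 0.45   -0.2068  0.2473] [3.1413 0.5252 2.9494] [-0.6195 -0.1344  1.9783  0.2851  0.833  -2.1408]
{'at': [0.7323, 0.5719], 'p': 0.72}
{'at': [0.8328, 0.1837], 'p': 0.64}
col 4938 [ 0.4607 -0.2492  0.075 ] [ 0.6023 -0.1891  0.1489]
[ 0.5265 -0.218   0.1082] [ 0.8521 -0.1669  0.496 ] 29.735148475678542 -11.083484522433253
```

View pics/w3.png

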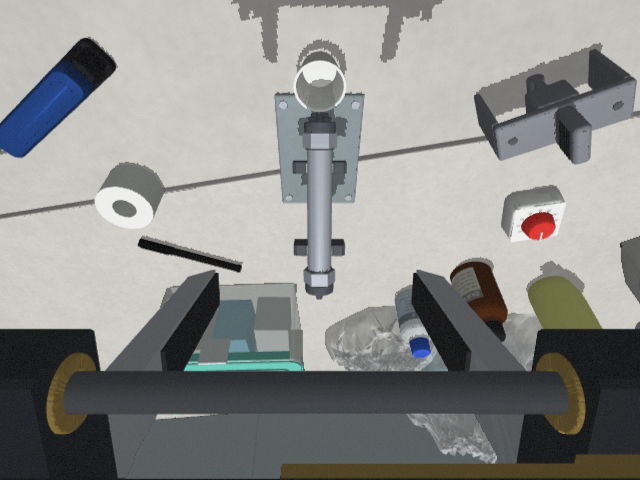

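```bash
python3 - <<'E'
from h import *
W=np.load('wW.npy'); o=ctrl.get_obs()
from scipy.optimize import least_squares
yaw=np.radians(-11); 
m=np.all((W>[.4,-.32,.04])&(W<[.68,-.12,.17]),-1); K=W[m]
def frame(yaw,pit):
    u=np.array([np.cos(yaw)*np.cos(pit),np.sin(yaw)*np.cos(pit),np.sin(pit)]); l=np.cross([0,0,1],u); l/=np.linalg.norm(l); n=np.cross(u,l); return u,l,n
c0=np.array([.533,-.219,.1])
u,l,n=frame(yaw,np.pi/6); q=(K-c0)@np.stack([u,l,n],1)
T=K[(abs(q[:,0])<.045)&(abs(q[:,1])<.02)&(q[:,2]>-.004)&(q[:,2]<.02)]
def res(x):
    u,l,n=frame(x[0],x[1]); c=c0+l*x[2]+n*x[3]; v=T-c; return np.linalg.norm(v-np.outer(v@u,u),axis=1)-.011
s=least_squares(res,[yaw,np.pi/6,0,0],loss='soft_l1',f_scale=.001); x=s.x
print(np.degrees(x[:2]),x[2:],np.sqrt(np.mean(s.fun**2)),len(T))
u,l,n=frame(x[0],x[1]); c=c0+l*x[2]+n*x[3]; q=(K-c)@np.stack([u,l,n],1)
near=np.hypot(q[:,1],q[:,2])<.018; qq=q[near&(q[:,2]>.003)]
for a in np.arange(-.1,.1,.003):
    w=qq[(qq[:,0]>a)&(qq[:,0]<a+.003)]
    if len(w): print(round(a,3),len(w),np.hypot(w[:,1],w[:,2]).mean().round(4),w[:,2].max().round(4))
print('c',c,u,l,n)
E
```

```text
[-11.0946  29.9702] [-0.0001  0.0009] 0.0021366956700948152 2868
-0.091 2 0.0035 0.0035
-0.088 6 0.0034 0.0038
-0.085 3 0.004 0.004
-0.082 65 0.0122 0.0142
-0.079 121 0.0133 0.0143
-0.076 90 0.0133 0.0145
-0.073 121 0.0131 0.0146
-0.07 124 0.0135 0.0147
-0.067 116 0.0135 0.0147
-0.064 101 0.0135 0.0151
-0.061 117 0.0132 0.0151
-0.058 89 0.0112 0.0126
-0.055 81 0.0111 0.0127
-0.052 96 0.0111 0.0121
-0.049 79 0.011 0.0124
-0.046 92 0.0109 0.0129
-0.043 88 0.011 0.0126
-0.04 79 0.011 0.0126
-0.037 91 0.0111 0.0125
-0.034 79 0.011 0.0128
-0.031 90 0.0112 0.0132
-0.028 76 0.011 0.0124
-0.025 88 0.0111 0.0122
-0.022 77 0.0111 0.0123
-0.019 89 0.011 0.0133
-0.016 76 0.011 0.0125
-0.013 80 0.011 0.0124
-0.01 82 0.011 0.0128
-0.007 73 0.0111 0.013
-0.004 82 0.0111 0.0132
-0.001 76 0.011 0.0121
0.002 74 0.0112 0.0125
0.005 80 0.011 0.0126
0.008 71 0.011 0.012
0.011 76 0.0111 0.0119
0.014 77 0.011 0.012
0.017 73 0.011 0.0124
0.02 73 0.011 0.0125
0.023 74 0.0111 0.0122
0.026 75 0.0111 0.012
0.029 73 0.011 0.0119
0.032 74 0.0108 0.0118
0.035 71 0.011 0.0124
0.038 74 0.0111 0.012
0.041 75 0.011 0.012
0.044 68 0.011 0.012
0.047 70 0.011 0.0124
0.05 112 0.0124 0.0146
0.053 88 0.0135 0.0147
0.056 86 0.0133 0.0146
0.059 84 0.0136 0.0148
0.062 84 0.0133 0.015
0.065 82 0.0133 0.0143
0.068 79 0.0134 0.014
0.071 52 0.0131 0.0141
0.077 3 0.0037 0.0042
0.08 3 0.0035 0.0036
c [ 0.5325 -0.219   0.1008] [ 0.8501 -0.1667  0.4995] [ 0.1924  0.9813 -0.    ] [-0.4902  0.0961  0.8663]
```

servo_tool(
  rows=[
    [0.015, -0.002, -0.033, 0, 0, 0, 1],
    [0.035, -0.004, -0.069, 0, 0, 0, 1],
    [0.054, -0.0068, -0.103, 0, 0, 0, 1],
    [0.066, -0.009, -0.125, 0, 0, 0, 1],
    [0.076, -0.011, -0.143, 0, 0, 0, 1],
    [0.083, -0.0125, -0.155, 0, 0, 0, 1],
    [0.088, -0.0133, -0.164, 0, 0, 0, 0.6],
    [0.088, -0.0133, -0.164, 0, 0, 0, 0.2],
  ],
)

```text
time_s: 5.58
ee_pos: [0.5384, -0.2178, 0.0835]
eef_rot: [3.138, 0.521, 2.951]
force: [0.3, 0.9, -0.5]
grip_width: 0.084
```

```bash
python3 - <<'E'
from h import *
o,p=shot('wrist','w4.png'); o2,p2=shot('side','s4.png'); print(o['ee_pos'],o['eef_rot'],o['grip_width'],o['force'])
cv2.imwrite('pics/s4c.png',cv2.resize(p2['image'][230:340,240:380,::-1],None,fx=5,fy=5))
E
```

```text
[ 0.5384 -0.2178  0.0835] [3.1384 0.5207 2.9507] 0.08399688611968291 [ 0.3028  0.9083 -0.4749]
```

View pics/w4.png

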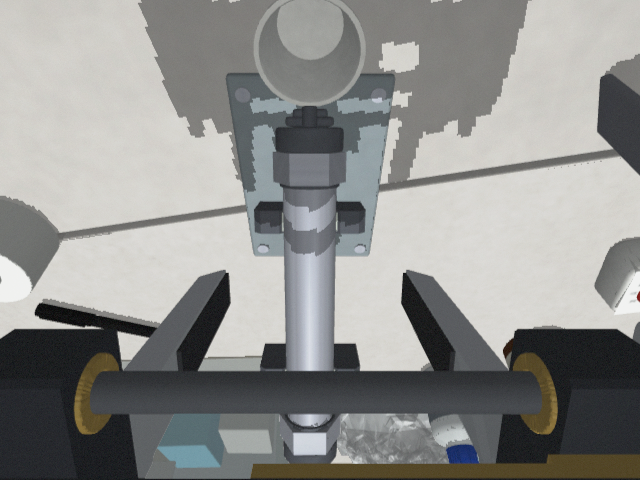

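View pics/s4c.png

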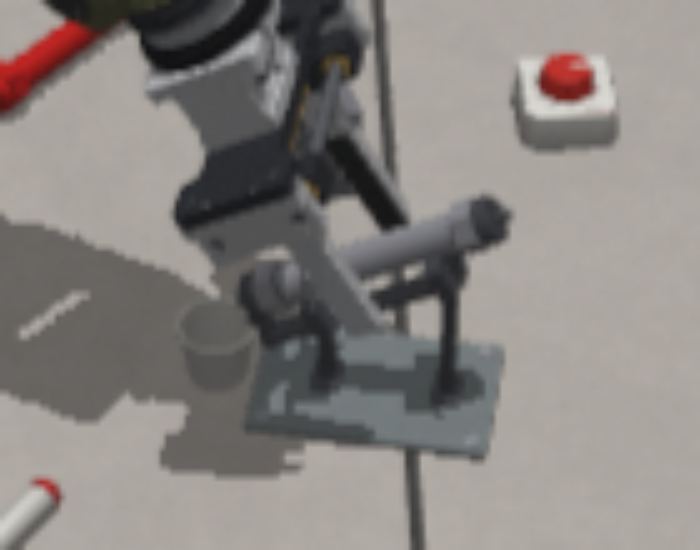

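servo_tool(
  rows=[
    [0, -0.0015, -0.0005, 0, 0, 0, -0.3],
    [0, -0.0015, -0.0005, 0, 0, 0, -0.6],
    [0, -0.0015, -0.0005, 0, 0, 0, -1],
    [0, -0.0015, -0.0005, 0, 0, 0, -1],
    [0, -0.0015, -0.0005, 0, 0, 0, -1],
    [0, -0.0015, -0.0005, 0, 0, 0, -1],
    [0, -0.0015, -0.0005, 0, 0, 0, -1],
    [0, -0.0015, -0.0005, 0, 0, 0, -1],
  ],
  newtons=35,
)

```text
time_s: 6.35
ee_pos: [0.5381, -0.2198, 0.0847]
eef_rot: [3.14, 0.523, 2.951]
force: [-4.4, -10.2, 2.3]
grip_width: 0.0227
```

servo_tool(
  rows=[
    [-0.002, 0.0005, 0.0045, 0, 0, 0, -1],
    [-0.006, 0.001, 0.011, 0, 0, 0, -1],
    [-0.012, 0.002, 0.022, 0, 0, 0, -1],
    [-0.02, 0.004, 0.035, 0, 0, 0, -1],
    [-0.029, 0.006, 0.052, 0, 0, 0, -1],
    [-0.039, 0.008, 0.07, 0, 0, 0, -1],
    [-0.049, 0.01, 0.087, 0, 0, 0, -1],
    [-0.049, 0.01, 0.1, 0, 0, 0, -1],
  ],
)

```text
time_s: 7.02
ee_pos: [0.4875, -0.2093, 0.1859]
eef_rot: [3.14, 0.523, 2.951]
force: [-0.8, 0.5, -3.4]
grip_width: 0.0212
```

```bash
python3 - <<'E'
from h import *
o,p=shot('wrist','w5.png'); print(o['ee_pos'],o['eef_rot'],o['grip_width'],o['force'],o['moment'],o['qpos'])
E
```

```text
[ 0.4875 -0.2093  0.1859] [3.1397 0.5225 2.9506] 0.02115001866678401 [-0.7628  0.4998 -3.4234] [ 0.0832  0.5838 -0.0501] [-0.5705  0.0213  1.9826  0.3053  0.67   -2.1459]
```

View pics/w5.png

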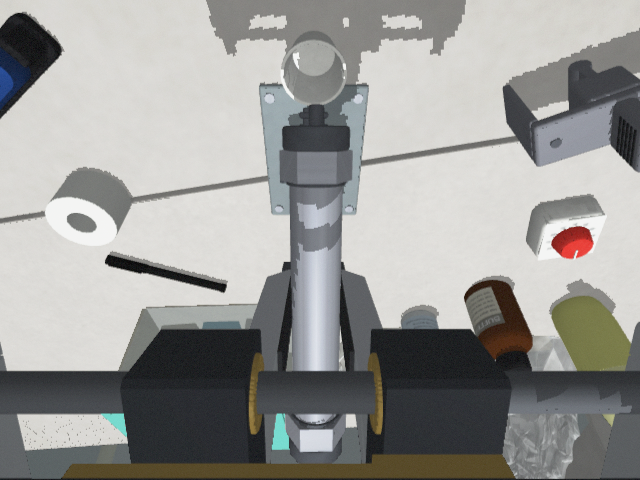

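```bash
cat > held.py <<'E'
from h import *
from scipy.optimize import least_squares
def held(p,verbose=False):
    d=p['depth']; v,uu=np.mgrid[0:480,0:640]
    P=np.stack([(uu-p['cx'])/p['fx']*d,(v-p['cy'])/p['fy']*d,d],-1); H=np.array(p['hand_eye'])
    P=(P@H[:3,:3].T+H[:3,3])[d>0]
    hz=ctrl.hold_point_z
    # along tool x; near y=0, z~hz
    K=P[(abs(P[:,0])<.1)&(abs(P[:,1])<.02)&(abs(P[:,2]-hz)<.03)]
    T=K[(K[:,0]>.015)&(K[:,0]<.05)]
    def f(x,T):
        dirn=np.array([1,x[0],x[1]]);dirn/=np.linalg.norm(dirn); c=np.array([0,x[2],hz+x[3]]); w=T-c
        return np.linalg.norm(w-np.outer(w@dirn,dirn),axis=1)-.011
    s=least_squares(f,[0,0,0,0],args=(T,),loss='soft_l1',f_scale=.001); x=s.x
    dirn=np.array([1,x[0],x[1]]);dirn/=np.linalg.norm(dirn); c=np.array([0,x[2],hz+x[3]])
    w=K-c; a=w@dirn; r=np.linalg.norm(w-np.outer(a,dirn),axis=1); 
    ok=(r<.018)
    h,e=np.histogram(a[ok],np.arange(-.1,.1,.002)); rm=[r[ok][(a[ok]>=e[i])&(a[ok]<e[i+1])].mean() if h[i] else 0 for i in range(len(h))]
    return x,len(T),np.sqrt(np.mean(s.fun**2)),[(round(e[i],3),h[i],round(rm[i],4)) for i in range(len(h)) if abs(e[i])>.045]
E
python3 - <<'E'
from held import *
o,p=shot('wrist','w6.png'); x,n,r,t=held(p); print(x,n,r)
for a in t: print(*a)
print(np.array(p['hand_eye']))
E
```

```text
[ 0.0009 -0.0019  0.0003  0.0023] 4275 0.0005096175960839336
-0.1 0 0
-0.098 0 0
-0.096 0 0
-0.094 0 0
-0.092 0 0
-0.09 0 0
-0.088 0 0
-0.086 0 0
-0.084 0 0
-0.082 0 0
-0.08 0 0
-0.078 5 0.0131
-0.076 90 0.0133
-0.074 159 0.0134
-0.072 189 0.0135
-0.07 193 0.0134
-0.068 185 0.0135
-0.066 209 0.0137
-0.064 215 0.0137
-0.062 226 0.0137
-0.06 217 0.0136
-0.058 221 0.0136
-0.056 352 0.0128
-0.054 230 0.0116
-0.052 132 0.0112
-0.05 62 0.0113
-0.048 3 0.0121
-0.046 0 0
0.046 256 0.0111
0.048 273 0.0109
0.05 258 0.011
0.052 276 0.011
0.054 250 0.0124
0.056 371 0.0135
0.058 379 0.0135
0.06 378 0.0135
0.062 380 0.0134
0.064 397 0.0135
0.066 398 0.0133
0.068 351 0.0131
0.07 356 0.0132
0.072 381 0.0132
0.074 405 0.0132
0.076 224 0.0114
0.078 75 0.0029
0.08 88 0.0028
0.082 77 0.0028
0.084 43 0.0029
0.086 0 0
0.088 0 0
0.09 0 0
0.092 0 0
0.094 0 0
0.096 0 0
[[-0.0005 -0.9662 -0.2578  0.076 ]
 [ 1.     -0.0006  0.0004  0.0002]
 [-0.0006 -0.2578  0.9662 -0.179 ]
 [ 0.      0.      0.      1.    ]]
```

servo_tool(
  rows=[
    [0.0, 0.01, 0.03, 0.012, 0.064, 0, -1],
    [0.005, 0.045, 0.05, 0.025, 0.128, 0, -1],
    [0.01, 0.085, 0.055, 0.037, 0.192, 0, -1],
    [0.015, 0.125, 0.055, 0.05, 0.257, 0, -1],
    [0.02, 0.165, 0.055, 0.062, 0.321, 0, -1],
    [0.025, 0.205, 0.055, 0.074, 0.385, 0, -1],
    [0.03, 0.245, 0.055, 0.087, 0.449, 0, -1],
    [0.035, 0.285, 0.055, 0.099, 0.513, 0, -1],
  ],
)

```text
time_s: 7.78
ee_pos: [0.5239, 0.0772, 0.241]
eef_rot: [-3.141, -0.0, 2.952]
force: [0.5, -1.0, -3.2]
grip_width: 0.0211
```

servo_tool(
  rows=[
    [0.003, 0.02, 0.0, 0, 0, 0.03, -1],
    [0.006, 0.045, 0.0, 0, 0, 0.06, -1],
    [0.01, 0.07, 0.0, 0, 0, 0.09, -1],
    [0.014, 0.09, 0.0, 0, 0, 0.12, -1],
    [0.016, 0.11, -0.01, 0, 0, 0.15, -1],
    [0.018, 0.12, -0.02, 0, 0, 0.18, -1],
    [0.018, 0.125, -0.03, 0, 0, 0.18, -1],
    [0.018, 0.125, -0.035, 0, 0, 0.18, -1],
  ],
)

```text
time_s: 8.45
ee_pos: [0.5411, 0.2024, 0.2033]
eef_rot: [-3.14, -0.004, 3.132]
force: [-0.1, -0.4, -3.5]
grip_width: 0.0211
```

```bash
python3 - <<'E'
from held import *
o,p=shot('wrist','w7.png'); x,n,r,t=held(p); print(x,n,r)
print(o['ee_pos'],o['eef_rot'],o['force'],o['qpos'])
W=cloud(p,o); np.save('wW.npy',W)
shot('side','s7.png')
E
```

```text
[ 0.0028 -0.0005  0.0005  0.0028] 4265 0.0005008622074032604
[0.5411 0.2024 0.2033] [-3.1405 -0.0036  3.1323] [-0.0882 -0.443  -3.452 ] [ 0.2946  0.3658  1.4387  0.      1.3409 -1.2669]
```

View pics/w7.png

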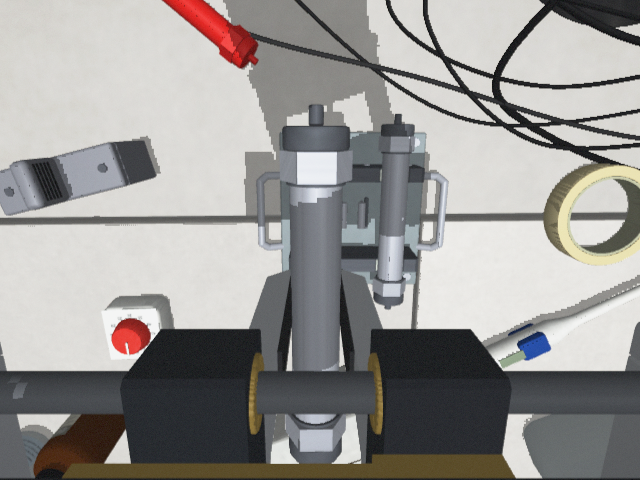

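View pics/s7.png

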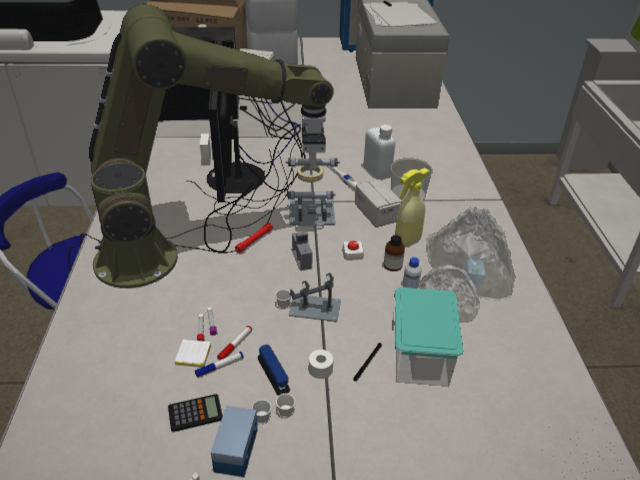

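```bash
python3 - <<'E'
from h import *
from scipy.optimize import least_squares
W=np.load('wW.npy'); 
m=np.all((W>[.43,.23,.03])&(W<[.65,.32,.085]),-1); K=W[m]
T=K[(abs(K[:,0]-.54)<.03)&(abs(K[:,1]-.267)<.012)&(K[:,2]>.05)]
def f(x):
    d=np.array([1,x[0],x[1]]);d/=np.linalg.norm(d);w=T-[.54,x[2],x[3]];return np.linalg.norm(w-np.outer(w@d,d),axis=1)-.011
s=least_squares(f,[0,0,.267,.052],loss='soft_l1',f_scale=.001);print('twin yaw,pitch,y,z',s.x,len(T))
x=s.x
q=K[(abs(K[:,1]-x[2])<.016)&(K[:,2]>.05)]; h,e=np.histogram(q[:,0],np.arange(.44,.64,.002))
for i in range(len(h)):
    w=q[(q[:,0]>=e[i])&(q[:,0]<e[i+1])]
    if len(w) and (abs(e[i]-.54)>.05): print(round(e[i],3),h[i],round(w[:,2].max(),4),end='; ')
print()
# cheeks: inner gap visible
b=lambda lo,hi:W[np.all((W>lo)&(W<hi),-1)]
C=b([.48,.22,.044],[.6,.25,.056]); h,e=np.histogram(C[:,0],np.arange(.48,.6,.002)); print([(round(a,3),c) for a,c in zip(e,h) if c])
C=b([.51,.2,.015],[.57,.26,.035]); print('jaws',len(C),C.min(0) if len(C) else 0,C.max(0) if len(C) else 0)
h,e=np.histogram(C[C[:,2]>.018][:,1],np.arange(.2,.26,.002)); print([(round(a,3),c) for a,c in zip(e,h) if c])
h,e=np.histogram(C[C[:,2]>.018][:,0],np.arange(.5,.58,.002)); print([(round(a,3),c) for a,c in zip(e,h) if c])
P=b([.44,.14,.004],[.64,.33,.012]); print(P.min(0),P.max(0))
h,e=np.histogram(P[:,0],np.arange(.45,.63,.004)); print([(round(a,3),c) for a,c in zip(e,h) if c])
h,e=np.histogram(P[:,1],np.arange(.14,.33,.004)); print([(round(a,3),c) for a,c in zip(e,h) if c])
E
python3 -c "
import cv2;a=cv2.imread('pics/w7.png');cv2.imwrite('pics/w7c.png',cv2.resize(a[95:325,240:460],None,fx=2.6,fy=2.6))"
```

```text
twin yaw,pitch,y,z [-0.0137  0.0011  0.2688  0.0512] 1799
0.454 21 0.0552; 0.456 19 0.0555; 0.458 19 0.0554; 0.46 44 0.0643; 0.462 67 0.0655; 0.464 101 0.0656; 0.466 90 0.0658; 0.468 77 0.0664; 0.47 97 0.066; 0.472 80 0.0659; 0.474 101 0.066; 0.476 99 0.0653; 0.478 81 0.0653; 0.48 102 0.0658; 0.482 75 0.0658; 0.484 81 0.0646; 0.486 59 0.0632; 0.488 76 0.064; 0.59 62 0.0631; 0.592 82 0.065; 0.594 95 0.0658; 0.596 72 0.0658; 0.598 63 0.0652; 0.6 66 0.0652; 0.602 76 0.065; 0.604 67 0.0653; 0.606 59 0.0656; 0.608 62 0.065; 0.61 66 0.0654; 0.612 60 0.066; 0.614 43 0.0649; 0.62 11 0.0551; 0.622 8 0.0544; 
[(np.float64(0.496), np.int64(40)), (np.float64(0.498), np.int64(40)), (np.float64(0.5), np.int64(57)), (np.float64(0.502), np.int64(42)), (np.float64(0.504), np.int64(43)), (np.float64(0.506), np.int64(57)), (np.float64(0.508), np.int64(25)), (np.float64(0.576), np.int64(81)), (np.float64(0.578), np.int64(57)), (np.float64(0.58), np.int64(58)), (np.float64(0.582), np.int64(57)), (np.float64(0.584), np.int64(60)), (np.float64(0.586), np.int64(54)), (np.float64(0.588), np.int64(14))]
jaws 
[... 2533 characters left out ...]
t64(0.228), np.int64(124)), (np.float64(0.232), np.int64(257)), (np.float64(0.236), np.int64(382)), (np.float64(0.24), np.int64(411)), (np.float64(0.244), np.int64(307)), (np.float64(0.248), np.int64(301)), (np.float64(0.252), np.int64(419)), (np.float64(0.256), np.int64(448)), (np.float64(0.26), np.int64(384)), (np.float64(0.264), np.int64(76)), (np.float64(0.288), np.int64(136)), (np.float64(0.292), np.int64(389)), (np.float64(0.296), np.int64(468)), (np.float64(0.3), np.int64(486)), (np.float64(0.304), np.int64(138)), (np.float64(0.308), np.int64(77)), (np.float64(0.312), np.int64(64)), (np.float64(0.316), np.int64(32)), (np.float64(0.32), np.int64(12)), (np.float64(0.324), np.int64(13))]
```

View pics/w7c.png

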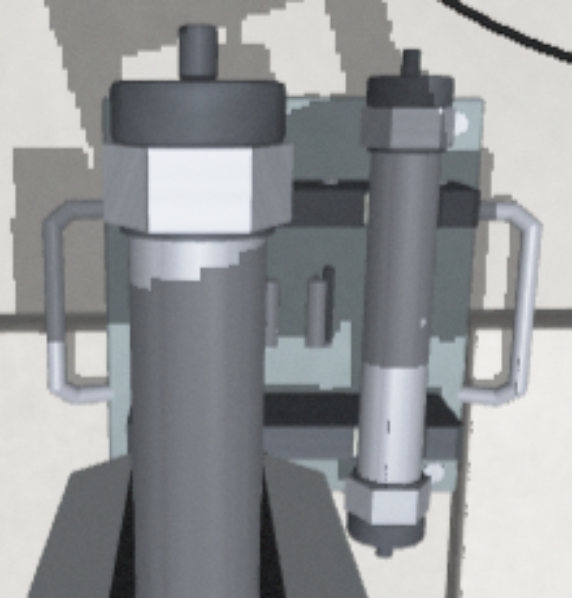

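servo_tool(
  rows=[
    [0.001, 0.002, -0.02, 0, 0, 0, -1],
    [0.001, 0.002, -0.05, 0, 0, 0, -1],
    [0.001, 0.002, -0.08, 0, 0, 0, -1],
    [0.001, 0.002, -0.11, 0, 0, 0, -1],
    [0.001, 0.002, -0.13, 0, 0, 0, -1],
    [0.001, 0.002, -0.145, 0, 0, 0, -1],
    [0.001, 0.002, -0.15, 0, 0, 0, -1],
    [0.001, 0.002, -0.15, 0, 0, 0, -1],
  ],
)

```text
time_s: 9.22
ee_pos: [0.5422, 0.2024, 0.0539]
eef_rot: [-3.14, -0.004, 3.13]
force: [0.1, -0.5, -3.8]
grip_width: 0.0209
```

```bash
python3 - <<'E'
from held import *
o,p=shot('wrist','w8.png'); x,n,r,t=held(p); print(x,n,r)
print(o['ee_pos'],o['eef_rot'],o['force'],o['moment'])
o2,p2=shot('side','s8.png'); cv2.imwrite('pics/s8c.png',cv2.resize(p2['image'][90:240,230:400,::-1],None,fx=4,fy=4))
W=cloud(p,o); np.save('wW.npy',W)
E
```

```text
[-0.0028  0.0269  0.0006  0.0022] 5125 0.006484643770477307
[0.5422 0.2024 0.0539] [-3.14   -0.0042  3.1296] [ 0.0778 -0.4647 -3.817 ] [-0.0044  0.0044  0.0055]
```

View pics/w8.png

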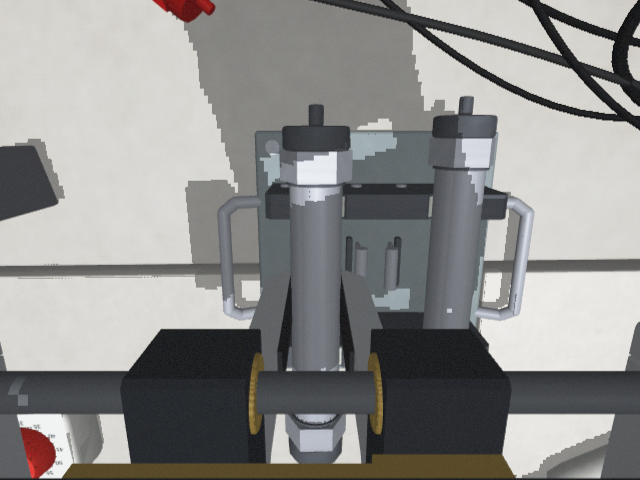

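View pics/s8c.png

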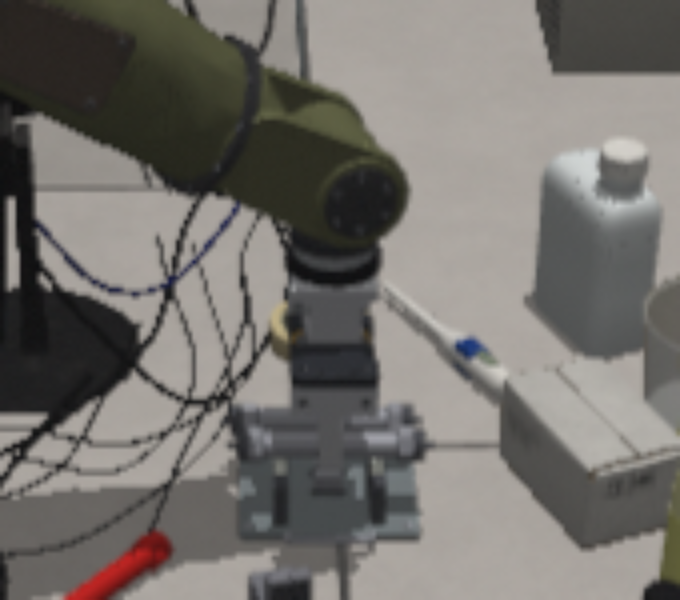

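```bash
python3 - <<'E'
from h import *
from scipy.optimize import least_squares
W=np.load('wW.npy'); o=ctrl.get_obs(); print(o['ee_pos'],o['qpos'],o['joint_vel'])
b=lambda lo,hi:W[np.all((W>lo)&(W<hi),-1)]
def cyl(T,y0,z0):
    def f(x):
        d=np.array([1,x[0],x[1]]);d/=np.linalg.norm(d);w=T-[.54,x[2],x[3]];return np.linalg.norm(w-np.outer(w@d,d),axis=1)-.011
    s=least_squares(f,[0,0,y0,z0],loss='soft_l1',f_scale=.0005);return s.x,len(T),np.sqrt(np.mean(s.fun**2))
print('twin',cyl(b([.5,.26,.05],[.54,.285,.08]),.268,.052))
print('held',cyl(b([.492,.195,.07],[.527,.212,.09]),.203,.07))
C=b([.51,.2,.017],[.57,.27,.035]); print('jaws',len(C),C.min(0),C.max(0))
h,e=np.histogram(C[:,1],np.arange(.2,.27,.002)); print([(round(a,3),c) for a,c in zip(e,h) if c])
C=b([.48,.21,.044],[.6,.255,.054]); h,e=np.histogram(C[:,0],np.arange(.48,.6,.001)); print([(round(a,3),c) for a,c in zip(e,h) if c])
C=b([.44,.185,.05],[.51,.22,.1]); h,e=np.histogram(C[:,0],np.arange(.44,.51,.002))
print([(round(a,3),c,round(C[(C[:,0]>=a)&(C[:,0]<a+.002)][:,2].max(),4)) for a,c in zip(e,h) if c])
C=b([.44,.255,.04],[.51,.285,.1]); h,e=np.histogram(C[:,0],np.arange(.44,.51,.002))
print([(round(a,3),c,round(C[(C[:,0]>=a)&(C[:,0]<a+.002)][:,2].max(),4)) for a,c in zip(e,h) if c])
E
```

```text
[0.5431 0.203  0.0557] [ 0.2947  0.5275  1.573  -0.0003  1.0426 -1.2644] [ 0.0058 -0.0091 -0.006   0.0002 -0.002   0.0004]
twin (array([-0.0133, -0.0003,  0.2687,  0.0512]), 3298, np.float64(0.0005654382297040804))
held (array([-0.0143, -0.0028,  0.203 ,  0.07  ]), 3474, np.float64(0.0005488903304870202))
jaws 922 [0.5301 0.2246 0.0171] [0.5551 0.2487 0.0279]
[(np.float64(0.224), np.int64(76)), (np.float64(0.226), np.int64(102)), (np.float64(0.228), np.int64(110)), (np.float64(0.23), np.int64(79)), (np.float64(0.24), np.int64(59)), (np.float64(0.242), np.int64(173)), (np.float64(0.244), np.int64(160)), (np.float64(0.246), np.int64(141)), (np.float64(0.248), np.int64(22))]
[(np.float64(0.48), np.int64(4)), (np.float64(0.481), np.int64(4)), (np.float64(0.482), np.int64(2)), (np.float64(0.496), np.int64(171)), (np.float64(0.497), np.int64(175)), (np.float64(0.498), np.int64(178)), (np.float64(0.499), np.int64(170)), (np.float64(0.5), np.int64(176)), (np.float64(0.501), np.int64(168)), (np.float64(0.502), np.int64(168)), (np.float64(0.503), np.int64(174)), (np.float64(0.504), np.int64(17
[... 2959 characters left out ...]
p.int64(278), np.float64(0.0656)), (np.float64(0.484), np.int64(221), np.float64(0.0644)), (np.float64(0.486), np.int64(236), np.float64(0.0635)), (np.float64(0.488), np.int64(230), np.float64(0.064)), (np.float64(0.49), np.int64(236), np.float64(0.0635)), (np.float64(0.492), np.int64(229), np.float64(0.0632)), (np.float64(0.494), np.int64(220), np.float64(0.064)), (np.float64(0.496), np.int64(286), np.float64(0.064)), (np.float64(0.498), np.int64(278), np.float64(0.0638)), (np.float64(0.5), np.int64(273), np.float64(0.0638)), (np.float64(0.502), np.int64(274), np.float64(0.0636)), (np.float64(0.504), np.int64(273), np.float64(0.0633)), (np.float64(0.506), np.int64(268), np.float64(0.0635))]
```

servo_tool(
  rows=[
    [0, 0.001, -0.004, 0, 0, 0, -1],
    [0, 0.0017, -0.008, 0, 0, 0, -1],
    [0, 0.0017, -0.012, 0, 0, 0, -1],
    [0, 0.0017, -0.014, 0, 0, 0, -1],
    [0, 0.0017, -0.0155, 0, 0, 0, -1],
    [0, 0.0017, -0.0165, 0, 0, 0, -1],
    [0, 0.0017, -0.017, 0, 0, 0, -1],
    [0, 0.0017, -0.017, 0, 0, 0, -1],
  ],
)

```text
time_s: 9.98
ee_pos: [0.5431, 0.2048, 0.0387]
eef_rot: [-3.141, -0.001, 3.13]
force: [-0.6, -0.7, -3.8]
grip_width: 0.0209
```

```bash
cat > chk.py <<'E'
from h import *
from scipy.optimize import least_squares
import sys
o,p=shot('wrist',sys.argv[1]); W=cloud(p,o); np.save('wW.npy',W); print(o['time_s'],o['ee_pos'],o['eef_rot'],o['force'],o['moment'],o['grip_width'])
b=lambda lo,hi:W[np.all((W>lo)&(W<hi),-1)]
def cyl(T,y0,z0):
    def f(x):
        d=np.array([1,x[0],x[1]]);d/=np.linalg.norm(d);w=T-[.54,x[2],x[3]];return np.linalg.norm(w-np.outer(w@d,d),axis=1)-.011
    s=least_squares(f,[0,0,y0,z0],loss='soft_l1',f_scale=.0005);return s.x,len(T),np.sqrt(np.mean(s.fun**2))
print('twin',cyl(b([.5,.258,.05],[.54,.285,.08]),.268,.052))
print('held',cyl(b([.492,.196,.052],[.527,.213,.09]),.204,.055))
E
python3 chk.py w9.png
```

```text
9.9833 [0.5431 0.2048 0.0387] [-3.1409 -0.0014  3.1301] [-0.5993 -0.695  -3.7704] [ 0.0191 -0.0185  0.0491] 0.020943132707079266
twin (array([-0.0143,  0.0008,  0.2686,  0.0512]), 4651, np.float64(0.0005466561853031429))
held (array([-0.0158, -0.0043,  0.2052,  0.0546]), 3486, np.float64(0.0005317729237669798))
```

servo_tool(
  rows=[
    [0, -0.0005, -0.001, 0, 0, 0, -1],
    [0, -0.0005, -0.0018, 0, 0, 0, -1],
    [0, -0.0005, -0.0024, 0, 0, 0, -1],
    [0, -0.0005, -0.0029, 0, 0, 0, -1],
    [0, -0.0005, -0.0033, 0, 0, 0, -1],
    [0, -0.0005, -0.0036, 0, 0, 0, -1],
    [0, -0.0005, -0.0038, 0, 0, 0, -1],
    [0, -0.0005, -0.0038, 0, 0, 0, -1],
  ],
)

```text
time_s: 10.7
ee_pos: [0.5432, 0.2042, 0.0352]
eef_rot: [-3.141, -0.001, 3.13]
force: [-0.9, -1.3, -0.5]
grip_width: 0.0208
```

```bash
python3 chk.py w10.png
```

```text
10.7 [0.5432 0.2042 0.0352] [-3.1408 -0.0011  3.1301] [-0.8712 -1.2536 -0.5201] [-0.2588  0.1483  0.0045] 0.02076323054243839
twin (array([-0.0127, -0.0011,  0.2687,  0.0512]), 4821, np.float64(0.0005471087023230229))
held (array([-0.0119,  0.0012,  0.2048,  0.0512]), 3470, np.float64(0.0005327846052294326))
```

servo_tool(
  rows=[
    [0, 0, 0, 0, 0, 0, -0.52],
    [0, 0, 0, 0, 0, 0, -0.45],
    [0, 0, 0, 0, 0, 0, -0.3],
    [0, 0, 0, 0, 0, 0, -0.2],
    [0, 0, 0, 0, 0, 0, -0.15],
    [0, 0, 0, 0, 0, 0, -0.15],
    [0, 0, 0.01, 0, 0, 0, -0.15],
    [0, 0, 0.03, 0, 0, 0, -0.15],
  ],
)

```text
time_s: 11.42
ee_pos: [0.5421, 0.2039, 0.064]
eef_rot: [-3.14, -0.005, 3.13]
force: [0.1, 0.3, 0.9]
grip_width: 0.0399
```

```bash
python3 chk.py w11.png
```

```text
11.4167 [0.5421 0.2039 0.064 ] [-3.1397 -0.0047  3.1301] [0.0932 0.3151 0.9363] [ 0.0442 -0.0298  0.0141] 0.039912673074860266
twin (array([-0.0136,  0.0013,  0.2687,  0.0512]), 3551, np.float64(0.000550667823440237))
held (array([-0.0123,  0.0007,  0.2047,  0.0512]), 2545, np.float64(0.0005677037312311261))
```

View pics/w11.png

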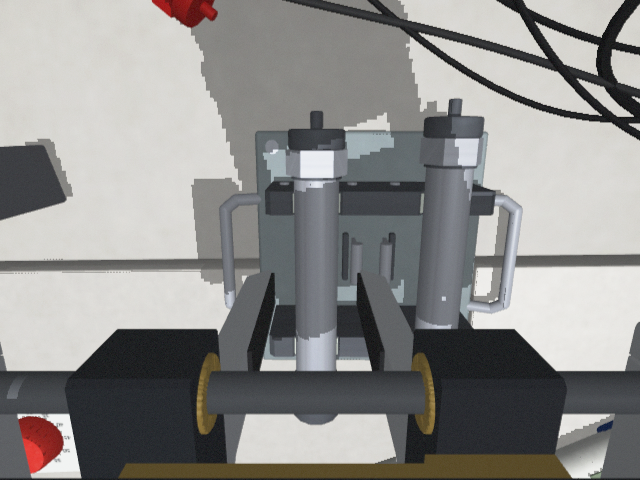

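servo_tool(
  rows=[
    [0, 0, 0.035, 0, 0, 0, -0.15],
    [0, 0, 0.075, 0, 0, 0, -0.15],
    [-0.002, -0.01, 0.115, 0, 0, 0.03, 0],
    [-0.008, -0.045, 0.14, 0, 0, 0.06, 0.1],
    [-0.015, -0.085, 0.15, 0, 0, 0.09, 0.1],
    [-0.023, -0.125, 0.155, 0, 0, 0.13, 0.1],
    [-0.03, -0.165, 0.155, 0, 0, 0.18, 0.1],
    [-0.038, -0.205, 0.155, 0, 0, 0.23, 0.1],
  ],
)

```text
time_s: 12.13
ee_pos: [0.5058, -0.0021, 0.2257]
eef_rot: [-3.141, 0.004, -2.92]
force: [1.2, -0.9, 0.8]
grip_width: 0.0513
```

```bash
python3 - <<'E'
from h import *
o,p=shot('wrist','w12.png'); W=cloud(p,o); np.save('wW.npy',W); print(o['time_s'],o['ee_pos'],o['eef_rot'],o['qpos'])
b=lambda lo,hi:W[np.all((W>lo)&(W<hi),-1)]
K=b([.44,-.09,.093],[.57,.08,.11]); print('rib',len(K),np.median(K,0),cv2.minAreaRect(K[:,:2].astype(np.float32)))
K=b([.44,-.09,.055],[.57,.08,.075]); print('bar',len(K),np.median(K,0),cv2.minAreaRect(K[:,:2].astype(np.float32)))
K=b([.44,-.09,.02],[.57,.08,.12]); print('all',len(K),cv2.minAreaRect(K[:,:2].astype(np.float32)))
E
```

```text
12.1333 [ 0.5058 -0.0021  0.2257] [-3.1413  0.0041 -2.9202] [-0.077   0.1827  1.6185  0.0009  1.3363 -1.8694]
rib 786 [ 0.5014 -0.0055  0.0996] ((0.5020824074745178, -0.005380488932132721), (0.035253021866083145, 0.015018870122730732), 14.70158863067627)
bar 4207 [ 0.5011 -0.0065  0.0652] ((0.5025607943534851, -0.005169093608856201), (0.03623131662607193, 0.10616881400346756), 13.375761985778809)
all 5304 ((0.5025234222412109, -0.005179606378078461), (0.03627602756023407, 0.10616938024759293), 13.461774826049805)
```

View pics/w12.png

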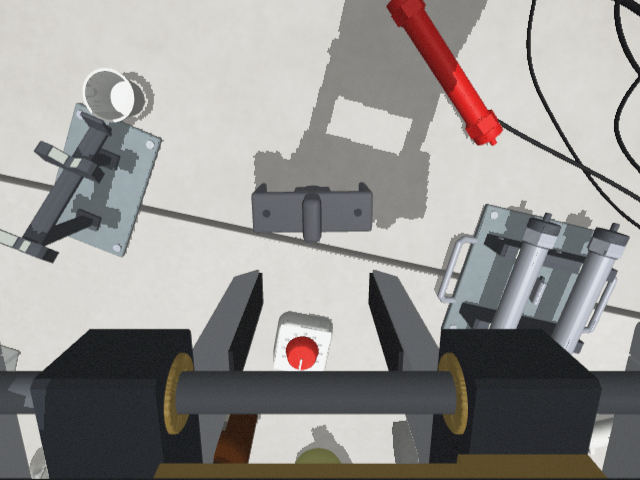

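servo_tool(
  rows=[
    [-0.0033, -0.0031, -0.03, 0, 0, 0.013, 0.1],
    [-0.0033, -0.0031, -0.07, 0, 0, 0.013, 0.1],
    [-0.0033, -0.0031, -0.105, 0, 0, 0.013, 0.1],
    [-0.0033, -0.0031, -0.13, 0, 0, 0.013, 0.1],
    [-0.0033, -0.0031, -0.145, 0, 0, 0.013, 0.1],
    [-0.0033, -0.0031, -0.152, 0, 0, 0.013, 0.1],
    [-0.0033, -0.0031, -0.152, 0, 0, 0.013, 0.1],
    [-0.0033, -0.0031, -0.152, 0, 0, 0.013, 0.1],
  ],
  newtons=15,
)

```text
time_s: 12.85
ee_pos: [0.5021, -0.0107, 0.0744]
eef_rot: [-3.14, 0.004, -2.906]
force: [-0.2, -0.7, 0.2]
grip_width: 0.0516
```

```bash
python3 - <<'E'
from h import *
o,p=shot('wrist','w13.png'); W=cloud(p,o); np.save('wW.npy',W); print(o['time_s'],o['ee_pos'],o['eef_rot'],o['force'])
b=lambda lo,hi:W[np.all((W>lo)&(W<hi),-1)]
K=b([.44,-.09,.055],[.57,.08,.075]); print('bar',len(K),np.median(K,0),cv2.minAreaRect(K[:,:2].astype(np.float32)))
E
```

```text
12.85 [ 0.5021 -0.0107  0.0744] [-3.1396  0.0039 -2.9058] [-0.2403 -0.7353  0.2119]
bar 8830 [ 0.4965 -0.0123  0.0651] ((0.5023611783981323, -0.005429856479167938), (0.036531101912260056, 0.10599736124277115), 13.504605293273926)
```

View pics/w13.png

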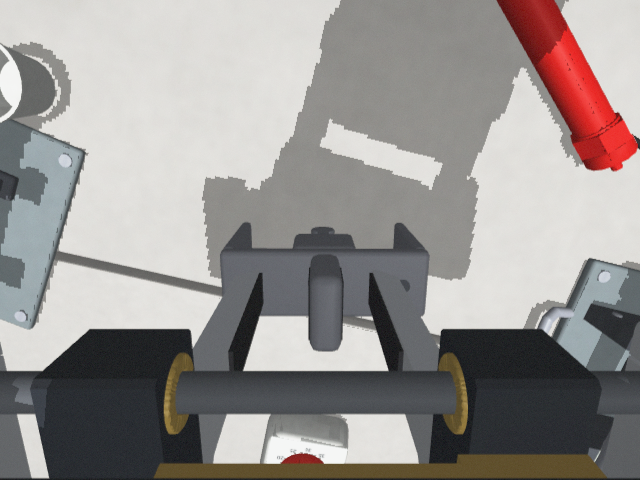

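servo_tool(
  rows=[
    [0.0003, 0.003, -0.001, 0, 0, 0, 0.1],
    [0.0003, 0.0053, -0.002, 0, 0, 0, 0.1],
    [0.0003, 0.0053, -0.003, 0, 0, 0, 0.1],
    [0.0003, 0.0053, -0.003, 0, 0, 0, -0.2],
    [0.0003, 0.0053, -0.003, 0, 0, 0, -0.4],
    [0.0003, 0.0053, -0.003, 0, 0, 0, -0.45],
    [0.0003, 0.0053, -0.003, 0, 0, 0, -0.45],
    [0.0003, 0.0053, -0.003, 0, 0, 0, -0.45],
  ],
)

```text
time_s: 13.57
ee_pos: [0.5026, -0.0055, 0.0718]
eef_rot: [-3.139, 0.005, -2.906]
force: [-0.0, -0.6, 0.4]
grip_width: 0.0266
```

```bash
python3 - <<'E'
from h import *
o,p=shot('wrist','w14.png'); W=cloud(p,o); np.save('wW.npy',W); print(o['time_s'],o['ee_pos'],o['eef_rot'],o['force'],o['grip_width'])
b=lambda lo,hi:W[np.all((W>lo)&(W<hi),-1)]
K=b([.44,-.09,.055],[.57,.08,.075]); print('bar',len(K),np.median(K,0),cv2.minAreaRect(K[:,:2].astype(np.float32)))
E
```

```text
13.5667 [ 0.5026 -0.0055  0.0718] [-3.1393  0.0048 -2.9059] [-0.034  -0.6396  0.4348] 0.02662430566410021
bar 9617 [ 0.4964 -0.0088  0.0652] ((0.502286434173584, -0.005530975759029388), (0.036304403096437454, 0.10626453161239624), 13.361162185668945)
```

View pics/w14.png

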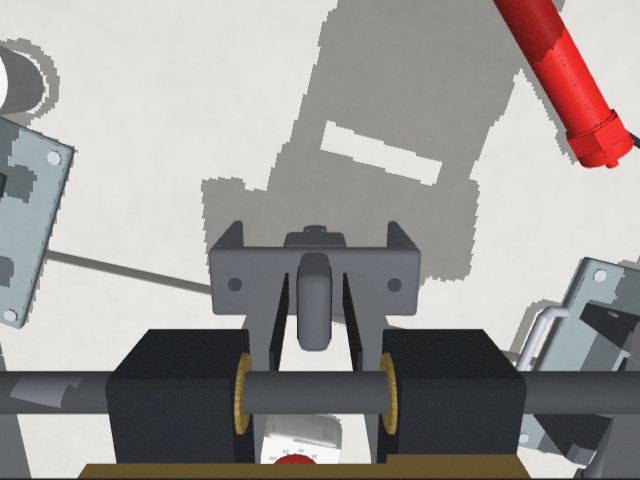

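servo_tool(
  rows=[
    [0, 0, 0, 0, 0, 0, -0.6],
    [0, 0, 0, 0, 0, 0, -0.8],
    [0, 0, 0, 0, 0, 0, -1],
    [0, 0, 0, 0, 0, 0, -1],
    [0, 0, 0, 0, 0, 0, -1],
    [0, 0, 0, 0, 0, 0, -1],
    [0, 0, 0.01, 0, 0, 0, -1],
    [0, 0, 0.03, 0, 0, 0, -1],
  ],
  newtons=50,
)

```text
time_s: 14.28
ee_pos: [0.5014, -0.0054, 0.1008]
eef_rot: [-3.141, 0.001, -2.906]
force: [-0.8, -0.1, -0.7]
grip_width: 0.0139
```

servo_tool(
  rows=[
    [0, 0, 0.03, 0, 0, 0, -1],
    [0.002, 0.01, 0.065, 0, 0, 0, -1],
    [0.008, 0.045, 0.075, 0, 0, -0.03, -1],
    [0.014, 0.085, 0.075, 0, 0, -0.08, -1],
    [0.02, 0.125, 0.075, 0, 0, -0.13, -1],
    [0.026, 0.165, 0.075, 0, 0, -0.18, -1],
    [0.033, 0.205, 0.075, 0, 0, -0.22, -1],
    [0.04, 0.24, 0.075, 0, 0, -0.247, -1],
  ],
)

```text
time_s: 14.95
ee_pos: [0.5411, 0.2372, 0.1766]
eef_rot: [-3.141, 0.001, 3.129]
force: [0.6, 0.2, -0.8]
grip_width: 0.0135
```

servo_tool(
  rows=[
    [0, 0, 0, 0, 0, 0, -1],
    [0, 0, 0, 0, 0, 0, -1],
    [0, 0, 0, 0, 0, 0, -1],
    [0, 0, 0, 0, 0, 0, -1],
    [0, 0, 0, 0, 0, 0, -1],
    [0, 0, 0, 0, 0, 0, -1],
    [0, 0, 0, 0, 0, 0, -1],
    [0, 0, 0, 0, 0, 0, -1],
  ],
)

```text
time_s: 15.62
ee_pos: [0.5412, 0.2367, 0.1767]
eef_rot: [-3.141, 0.001, 3.128]
force: [-0.4, -0.4, -1.3]
grip_width: 0.0136
```

```bash
python3 - <<'E'
from h import *
o,p=shot('wrist','w15.png'); W=cloud(p,o); np.save('wW.npy',W); print(o['time_s'],o['ee_pos'],o['eef_rot'],o['force'],o['grip_width'])
np.savez('o15.npz',pos=o['ee_pos'],rot=o['eef_rot'],hand=np.array(p['hand_eye']))
E
```

```text
15.6167 [0.5412 0.2367 0.1767] [-3.1409  0.0014  3.1281] [-0.4447 -0.442  -1.3389] 0.01358215636192967
```

View pics/w15.png

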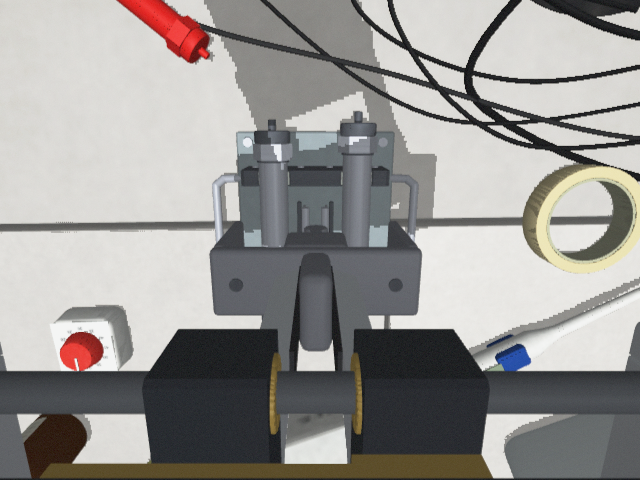

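```bash
cat > kp.py <<'E'
from h import *
from scipy.optimize import least_squares
def kp(W,zk):
    b=lambda lo,hi:W[np.all((W>lo)&(W<hi),-1)]
    K=b([.5,.17,zk+.055],[.58,.31,zk+.0715]); r=cv2.minAreaRect(K[:,:2].astype(np.float32)); print('bar',len(K),np.median(K[:,2]),r)
    T=b([.52,.17,zk+.06],[.58,.31,zk+.0715]); A=np.c_[T[:,0]-.54,T[:,1]-.237,np.ones(len(T))]
    s=np.linalg.lstsq(A,T[:,2],rcond=None)[0]; print('bar plane slope x,y,z0',s)
    def cyl(T,y0,z0):
        def f(x):
            d=np.array([1,x[0],x[1]]);d/=np.linalg.norm(d);w=T-[.54,x[2],x[3]];return np.linalg.norm(w-np.outer(w@d,d),axis=1)-.011
        s=least_squares(f,[0,0,y0,z0],loss='soft_l1',f_scale=.0005);return s.x,len(T)
    print('twin',cyl(b([.49,.258,.052],[.52,.28,.07]),.268,.052)); print('col',cyl(b([.49,.195,.052],[.52,.216,.07]),.204,.052))
    C=b([.51,.215,.016],[.57,.26,.035])
    h,e=np.histogram(C[:,1],np.arange(.21,.26,.002)); print('jaws y',[(round(a,3),int(c)) for a,c in zip(e,h) if c])
E
python3 - <<'E'
from kp import *
kp(np.load('wW.npy'),.105)
E
```

```text
bar 9960 0.1701386199224289 ((0.540845513343811, 0.23713842034339905), (0.10612177848815918, 0.03648807853460312), 89.26884460449219)
bar plane slope x,y,z0 [ 0.0226 -0.0002  0.1701]
twin (array([-0.016 , -0.0003,  0.2687,  0.0512]), 1132)
col (array([-0.0128,  0.0032,  0.2048,  0.0513]), 1115)
jaws y [(np.float64(0.224), 39), (np.float64(0.226), 49), (np.float64(0.228), 41), (np.float64(0.23), 55), (np.float64(0.242), 55), (np.float64(0.244), 40), (np.float64(0.246), 44), (np.float64(0.248), 23)]
```

servo_tool(
  rows=[
    [0.0017, -0.0004, -0.01, 0, 0, 0, -1],
    [0.0017, -0.0004, -0.025, 0, 0, 0, -1],
    [0.0017, -0.0004, -0.038, 0, 0, 0, -1],
    [0.0017, -0.0004, -0.05, 0, 0, 0, -1],
    [0.0017, -0.0004, -0.06, 0, 0, 0, -1],
    [0.0017, -0.0004, -0.068, 0, 0, 0, -1],
    [0.0017, -0.0004, -0.073, 0, 0, 0, -1],
    [0.0017, -0.0004, -0.073, 0, 0, 0, -1],
  ],
)

```text
time_s: 16.33
ee_pos: [0.5425, 0.2364, 0.1026]
eef_rot: [-3.14, -0.0, 3.128]
force: [0.5, -0.7, -1.2]
grip_width: 0.0136
```

```bash
python3 - <<'E'
from kp import *
o,p=shot('wrist','w16.png'); W=cloud(p,o); print(o['time_s'],o['ee_pos'],o['eef_rot'],o['force'],o['grip_width'])
kp(W,o['ee_pos'][2]-.0715)
E
```

```text
16.3333 [0.5425 0.2364 0.1026] [-3.1404 -0.      3.1283] [ 0.4657 -0.7446 -1.2071] 0.013575182310491806
bar 9941 0.09597966305323369 ((0.5419719815254211, 0.2367948442697525), (0.10624795407056808, 0.03639625757932663), 89.45206451416016)
bar plane slope x,y,z0 [ 0.0189 -0.0007  0.0959]
twin (array([-0.0147,  0.0009,  0.2686,  0.0512]), 1960)
col (array([-0.0147,  0.0014,  0.2047,  0.0511]), 1913)
jaws y [(np.float64(0.224), 8), (np.float64(0.226), 20), (np.float64(0.228), 13), (np.float64(0.232), 2), (np.float64(0.234), 5), (np.float64(0.236), 6), (np.float64(0.238), 6), (np.float64(0.24), 1), (np.float64(0.242), 1), (np.float64(0.244), 11), (np.float64(0.246), 19), (np.float64(0.248), 8)]
```

View pics/w16.png

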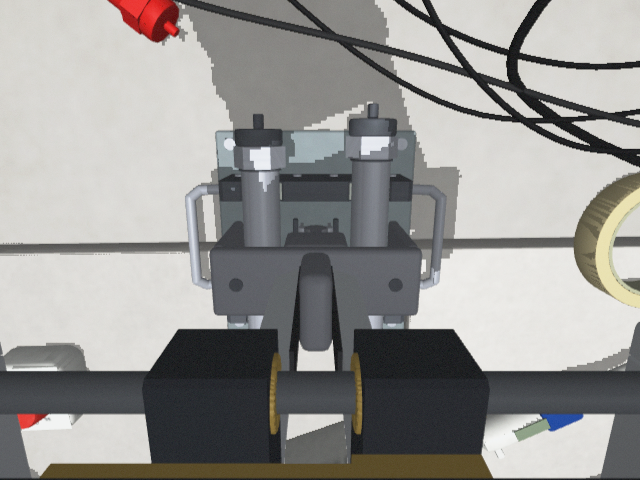

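servo_tool(
  rows=[
    [0.0003, 0, -0.002, 0, 0, 0, -1],
    [0.0003, 0, -0.004, 0, 0, 0, -1],
    [0.0003, 0, -0.006, 0, 0, 0, -1],
    [0.0003, 0, -0.008, 0, 0, 0, -1],
    [0.0003, 0, -0.0095, 0, 0, 0, -1],
    [0.0003, 0, -0.011, 0, 0, 0, -1],
    [0.0003, 0, -0.0125, 0, 0, 0, -1],
    [0.0003, 0, -0.0135, 0, 0, 0, -1],
  ],
)

```text
time_s: 17.05
ee_pos: [0.544, 0.2366, 0.0913]
eef_rot: [-3.141, 0.004, 3.128]
force: [-0.9, -2.3, 10.9]
grip_width: 0.0136
```

```bash
python3 - <<'E'
from kp import *
o,p=shot('wrist','w17.png'); W=cloud(p,o); print(o['time_s'],o['ee_pos'],o['eef_rot'],o['force'],o['moment'],o['grip_width'])
kp(W,o['ee_pos'][2]-.0715)
E
```

```text
17.05 [0.544  0.2366 0.0913] [-3.1414  0.0036  3.1283] [-0.884  -2.3072 10.9421] [-0.439   0.1358 -0.0201] 0.013633966717044116
bar 9954 0.08478984140409766 ((0.5434495210647583, 0.236974835395813), (0.10630074888467789, 0.03613146394491196), 89.15451049804688)
bar plane slope x,y,z0 [ 0.0218 -0.0007  0.0847]
twin (array([-0.0125,  0.0002,  0.2687,  0.0512]), 2172)
col (array([-0.0143, -0.0013,  0.2046,  0.0511]), 2118)
jaws y [(np.float64(0.224), 14), (np.float64(0.226), 16), (np.float64(0.228), 12), (np.float64(0.23), 17), (np.float64(0.232), 20), (np.float64(0.234), 17), (np.float64(0.236), 18), (np.float64(0.238), 18), (np.float64(0.24), 17), (np.float64(0.242), 20), (np.float64(0.244), 13), (np.float64(0.246), 16), (np.float64(0.248), 15), (np.float64(0.25), 3)]
```

servo_tool(
  rows=[
    [0, 0, -0.0025, 0, 0, 0, -1],
    [0, 0, -0.004, 0, 0, 0, -1],
    [-0.0005, 0, -0.0055, 0, 0, 0, -1],
    [-0.001, 0, -0.007, 0, 0, 0, -1],
    [-0.001, 0, -0.008, 0, 0, 0, -1],
    [-0.001, 0, -0.009, 0, 0, 0, -1],
    [-0.001, 0, -0.01, 0, 0, 0, -1],
    [-0.001, 0, -0.0105, 0, 0, 0, -1],
  ],
)

```text
time_s: 17.77
ee_pos: [0.5427, 0.2366, 0.0802]
eef_rot: [-3.141, 0.003, 3.128]
force: [-0.3, -0.7, -2.5]
grip_width: 0.0136
```

```bash
python3 - <<'E'
from kp import *
o,p=shot('wrist','w18.png'); W=cloud(p,o); print(o['time_s'],o['ee_pos'],o['eef_rot'],o['force'],o['moment'],o['grip_width'])
kp(W,o['ee_pos'][2]-.0715)
E
```

```text
17.7667 [0.5427 0.2366 0.0802] [-3.1413  0.0027  3.1283] [-0.3157 -0.6902 -2.46  ] [-0.1295  0.071   0.0115] 0.013586324697606695
bar 9957 0.073669576122674 ((0.5408424139022827, 0.2370689958333969), (0.10634765028953552, 0.06015070155262947), 89.48374938964844)
bar plane slope x,y,z0 [0.0206 0.0001 0.0736]
twin (array([-0.0138, -0.0025,  0.2687,  0.0511]), 2388)
col (array([-0.0162, -0.0025,  0.2046,  0.051 ]), 2335)
jaws y [(np.float64(0.23), 9), (np.float64(0.232), 15), (np.float64(0.234), 12), (np.float64(0.236), 12), (np.float64(0.238), 12), (np.float64(0.24), 12), (np.float64(0.242), 15), (np.float64(0.244), 3)]
```

servo_tool(
  rows=[
    [0, 0, -0.0003, 0, 0, 0, -1],
    [0, 0, -0.0006, 0, 0, 0, -1],
    [0, 0, -0.0009, 0, 0, 0, -1],
    [0, 0, -0.0011, 0, 0, 0, -1],
    [0, 0, -0.0013, 0, 0, 0, -1],
    [0, 0, -0.0013, 0, 0, 0, -1],
    [0, 0, -0.0013, 0, 0, 0, -1],
    [0, 0, -0.0013, 0, 0, 0, -1],
  ],
)

```text
time_s: 18.48
ee_pos: [0.5429, 0.2368, 0.0797]
eef_rot: [3.141, 0.004, 3.128]
force: [-2.4, -0.5, 5.3]
grip_width: 0.0135
```

```bash
python3 - <<'E'
from kp import *
o,p=shot('wrist','w19.png'); W=cloud(p,o); print(o['time_s'],o['ee_pos'],o['eef_rot'],o['force'],o['moment'],o['grip_width'])
kp(W,o['ee_pos'][2]-.0715)
E
```

```text
18.4833 [0.5429 0.2368 0.0797] [3.1415 0.0035 3.1283] [-2.3905 -0.5339  5.2817] [-0.1073  0.649  -0.0346] 0.013451940532790235
bar 10000 0.07317434444792649 ((0.5359490513801575, 0.23764780163764954), (0.10735852271318436, 0.0674886554479599), 86.49187469482422)
bar plane slope x,y,z0 [0.0211 0.0008 0.0731]
twin (array([-0.0114, -0.0018,  0.2688,  0.0511]), 2399)
col (array([-0.0116, -0.002 ,  0.2047,  0.051 ]), 2338)
jaws y [(np.float64(0.23), 10), (np.float64(0.232), 12), (np.float64(0.234), 13), (np.float64(0.236), 16), (np.float64(0.238), 12), (np.float64(0.24), 12), (np.float64(0.242), 12), (np.float64(0.244), 4)]
```

servo_tool(
  rows=[
    [0, 0, 0, 0, 0, 0, -0.65],
    [0, 0, 0, 0, 0, 0, -0.55],
    [0, 0, 0, 0, 0, 0, -0.4],
    [0, 0, 0, 0, 0, 0, -0.3],
    [0, 0, 0, 0, 0, 0, -0.3],
    [0, 0, 0.01, 0, 0, 0, -0.3],
    [0, 0, 0.03, 0, 0, 0, -0.3],
    [0, 0, 0.06, 0, 0, 0, -0.3],
  ],
)

```text
time_s: 19.2
ee_pos: [0.5419, 0.2364, 0.139]
eef_rot: [-3.14, -0.0, 3.128]
force: [0.5, -0.1, -0.3]
grip_width: 0.0331
```

servo_tool(
  rows=[
    [0, 0, 0.03, 0, 0, 0, -0.3],
    [0, 0, 0.06, 0, 0, 0, -0.3],
    [-0.01, -0.02, 0.09, 0, 0, 0, -0.3],
    [-0.02, -0.05, 0.11, 0, 0, 0, -0.3],
    [-0.03, -0.08, 0.12, 0, 0, 0, -0.3],
    [-0.03, -0.11, 0.12, 0, 0, 0, -0.3],
    [-0.03, -0.11, 0.12, 0, 0, 0, -0.3],
    [-0.03, -0.11, 0.12, 0, 0, 0, -0.3],
  ],
)

```text
time_s: 19.87
ee_pos: [0.5119, 0.1254, 0.26]
eef_rot: [-3.141, 0.001, 3.126]
force: [-0.3, -0.5, -0.3]
grip_width: 0.033
```

```bash
python3 - <<'E'
from kp import *
o,p=shot('wrist','w20.png'); W=cloud(p,o); print(o['time_s'],o['ee_pos'],o['eef_rot'],o['force'])
kp(W,.008)
b=lambda lo,hi:W[np.all((W>lo)&(W<hi),-1)]
for y in (.2045,.2687):
    C=b([.44,y-.015,.04],[.65,y+.015,.1]); h,e=np.histogram(C[:,0],np.arange(.44,.65,.002)); print(y,e[np.nonzero(h)[0][[0,-1]]])
K=b([.5,.2,.1],[.58,.28,.12]); print('rib',len(K),np.median(K,0),cv2.minAreaRect(K[:,:2].astype(np.float32)))
shot('top','t20.png'); shot('side','s20.png')
E
```

```text
19.8667 [0.5119 0.1254 0.26  ] [-3.1406  0.0011  3.1262] [-0.2652 -0.5118 -0.3032]
bar 3404 0.07320557875899494 ((0.5404003858566284, 0.23709070682525635), (0.10561830550432205, 0.07858509570360184), 89.65674591064453)
bar plane slope x,y,z0 [0.0204 0.0009 0.0732]
twin (array([-0.0133, -0.0019,  0.2688,  0.0512]), 687)
col (array([-0.0158, -0.0041,  0.2048,  0.051 ]), 646)
jaws y [(np.float64(0.23), 4), (np.float64(0.232), 3), (np.float64(0.234), 4), (np.float64(0.236), 4), (np.float64(0.238), 4), (np.float64(0.24), 3), (np.float64(0.242), 4)]
0.2045 [0.458 0.618]
0.2687 [0.454 0.622]
rib 674 [0.541  0.2355 0.1075] ((0.542457103729248, 0.2368638515472412), (0.014864375814795494, 0.036347176879644394), 89.04554748535156)
```

View pics/w20.png

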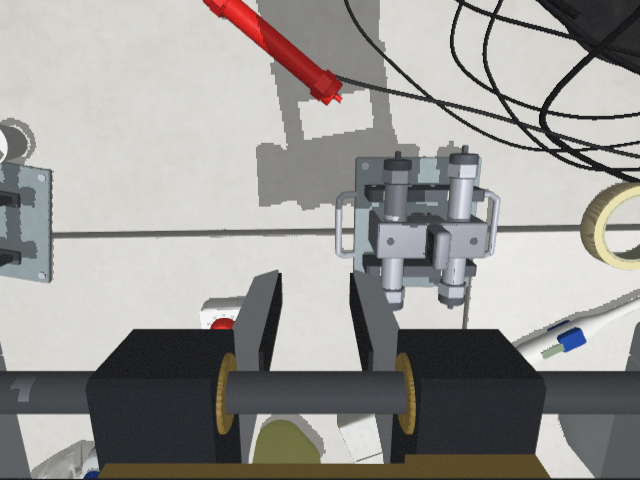

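View pics/t20.png

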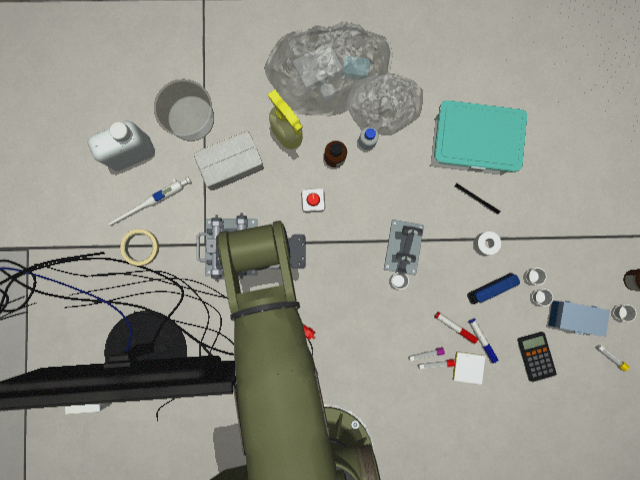

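View pics/s20.png

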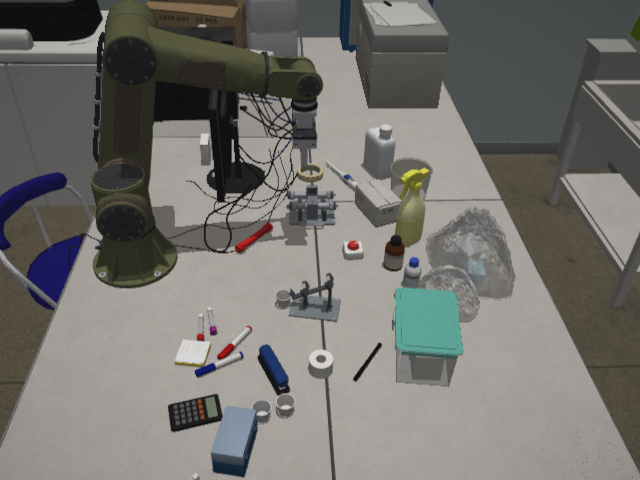

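```bash
python3 - <<'E'
from station import hand_in, ctrl
print(ctrl.get_obs()['force'],hand_in())
E
```

```text
the job is handed in; nothing more can be done
[ 0.64099984 -0.37630443  0.17011221] None
```

The job is done and handed in at about 20 s of the 51 s allowed. I laid the column in the empty V first, then set the E-shaped keeper over the pair and pressed it through the jaws.

**Column:**
- I lifted it off the rest at its 30° tilt, levelled it, and lowered it until the V took its weight. No shock showed in the force readings.
- The last wrist-camera check put its axis 64 mm from the twin and level with it, at 51.0 mm measured against the twin's 51.2 mm. That camera reads about 1 mm low.
- Its middle is within about 1 mm of halfway between the cheeks, so the unions hang outside both.

**Keeper:**
- It resisted with about 12 N at the jaws, then the resistance let go. I stopped pressing at about 6.5 N, once it touched the plate.
- After I let go, its cross bar measured 8.0 mm higher than when the keeper stood on the desk, which is the height of the base plate.
- Its rib is within about 1 mm of the cradle's centre.

**Surroundings:** The twin did not move, and no bystander looks disturbed in the last top and side pictures. The gripper is clear and touching nothing.

**Open points:**
- The jaw angles could not be read directly. I judged the click from the force drop and the keeper's final height.
- The wrist-camera points gave the cross bar an apparent slope of about 0.02 along x. It was much the same in every picture of the held keeper and after release, so I took it as a measuring artefact. I had no slope reading from when the keeper stood on the desk to confirm that.

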